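# Put the gem cutter's spanner and angle gauge away in their tray

## Robot

A 7-joint arm with a two-finger parallel gripper is mounted at the origin on the work surface. World frame = base frame: x ahead of the robot, y to its left, z up, the work surface at z = 0. Lengths are in m, angles in rad, forces in N, time in s.
With the tool pointing down it reaches from about 0.425 to 0.8 m from the base axis. Payload 8.3 kg.
Tool frame: the origin (TCP) lies on the front face of the gripper's body, between the roots of the fingers; the fingertips stand 73 mm ahead of it and the grasp point (between the pads) lies 54 mm ahead of it (tcp_to_tips is the distance from the TCP to the fingertips, in m); z points along the fingers, y is the line along which they close (so a half turn about z gives the same grasp; the last joint's range is limited). The gripper opens to 85 mm and grips with 20 to 120 N. Pads are 22 mm wide; open, the fingers measure 114 mm over their backs; the gripper's body (76 mm by 85 mm) begins 54 mm behind the grasp point. The pads swing forward as they close: fully open they stand 13 mm farther back than shut.
Start: joints at [-1.27, 0.383, 0.016, 1.37, -0.006, 1.388, -0.046], TCP at [0.222, 0.584, 0.304] pointing down, gripper open.
Joint ranges: [-2.95, 2.95], [-0.25, 2.06], [-1.52, 1.56], [0.18, 2.33], [-1.44, 4.58], [0.02, 2.06], [-3.01, 3.01]. Speed limits (rad/s): [2.39, 2.39, 3.01, 3.01, 3.14, 3.14, 3.14].

## Interface

Orientations are given as a rotation vector (axis times angle).
In Python, from workcell import * gives the robot as it stands. The module is installed in compiled form; this text tells all that it offers.
- The arm moves only by the tool play_rows, never from a script. Its argument "series" is one flat list of numbers, 4 for each row, row after row: the shift along the tool's x, y, z in cm, then the turn about the tool's z in rad. A call has 1 to 12 rows; each row shifts and turns the commanded pose from where the row before left it, along the tool's axes as they then stand; what a row does not reach is not made up. A row lasts 1/12 s, in which the tool goes at most 41.7 mm and 7.16 degrees, less where a joint would pass 70% of its speed; a pose out of reach is approached as far as the arm can. A call with a gripper value outside its range is refused whole. "grip" is the opening, from 0 (shut) to 1 (fully open), set as the call begins (left out, the last holds). The fingers move at their own pace and stop on an object; the grip force is fixed at half the most. Time passes only in rows, so rows that do not move let the fingers close. It gives the time, the measured TCP pose, the force, the opening and the grip force at its end, in the units of the state.
- sense(): the state, without advancing time (a new reading comes with each control period).
- camera(name): name is "scene" or "top" or "wrist"; returns a dict with "image" (420x560x3 uint8, red, green, blue), "z_map" (420x560 float32, m along the optical axis (not along the pixel's ray), 0 where there is no reading), "fx", "fy", "cx", "cy" (pixels), "k1" (the pictures are not rectified: a ray, as slopes to the right and down, at radius r is drawn at 1 + k1 r^2 times it, then the intrinsics apply), "world_to_cam" (4x4, takes a point from world to camera coordinates). Camera axes: x right, y up, looking along -z (the intrinsics and any distortion apply to the point x, -y, -z); pixel columns grow to the right and rows downward; lengths in m; the calibration is good to about 2 mm. A picture is of the moment at which its call begins.
- finish_job(): hands the job in; it is judged then, once.
Trained networks look in a picture, given as the dict that the camera call returned (one of the last four; its "shot" number tells which), for a name from the list of things; names that differ only in an ending like _2 or _b are one class to them, and where a whole thing is asked for, a point or a joint stands for the part that bears it (a point fixed in the world has none). Each returns a list of dicts, best first, with "conf" (0 to 1); they miss things now and then, are a little off and sometimes report something else, mostly with a low value. They report only what shows in the picture. A call takes as long as a camera call. They do not tell look-alikes from the thing itself.
- find_in(picture, name): "xy" ([column, row] in pixels, amid what is visible of it).
- mark_of(picture, name): "xy" ([column, row] in pixels: a listed point, or the origin of a listed thing).
The state is a dict: "time": time; "joint_pos": joint angles; "joint_velocities": joint speeds; "joint_efforts": joint torques, N m; "tool_pos": TCP position; "tool_rot": TCP orientation; "ft_force": force on the tool from outside, world axes, zero at the start; "ft_torque": the same for the moment, N m; "width": opening from 0.0 (shut) to 1.0 (fully open); "gripper_force": force on a finger pad.
Only numpy, scipy, OpenCV 4.12 (cv2) and the standard library are available. Lean on these libraries where they do the work, as an engineer would, in place of code of your own. Each camera call takes 0.05 s, during which the arm holds its last target. There are 200 camera calls.

## Task

Take the flat spanner and the L-shaped angle gauge off the sloping rest and lay each one flat, right down on the floor of the tray cut-out that has its outline, in either order. Lower them into place, do not drop them, and leave the other things on the bench and in the tray where they are.

Things in the scene. Friction and masses are not known exactly. Their poses are not given: they have to be found in the camera images.
- spanner: flat steel open-end spanner, 140 mm long, 10 mm thick. Origin on its underside, mid-handle, at the grip point; x along it towards the jaws, z up out of its upper face. Handle 20 mm wide, x = -65 to +35 mm; head 44 mm wide, x = +35 to +75 mm, with a jaw opening 20 x 20 mm in its end. At the start it lies up the sloping rest, jaws uppermost
- spanner_jaw (a point): point in the spanner's head at x = +55 mm, y = 0, z = +5 mm in the spanner's frame: tells which end is the head
- gauge: flat L-shaped steel angle gauge, 10 mm thick. Origin on its underside, mid long leg, at the grip point; x along the long leg away from the corner, z up out of its upper face. Long leg 20 mm wide (y -10 to +10), x = -65 to +65 mm; short leg x = -65 to -45 mm, reaching to y = +55 mm. At the start it lies up the sloping rest, short leg at the foot
- gauge_toe (a point): point in the gauge's short leg at x = -55, y = +45, z = +5 mm in the gauge's frame
- rest: fixed plywood rest 250 mm wide, 150 deep, 105 high; origin on the table under its middle, x the way its face rises, 35 degrees from level. The tools lie up the slope side by side (110 mm apart, either one left), origins 62 mm above the table, on two cross ribs (53 mm below, 40 mm above the origins) with 10 mm of air between, their feet on an 8 mm high stop
- tray: fixed black tray 226 (x) by 176 (y) by 17 mm high, origin under its middle, z up. 3 cut-outs 9 mm deep, long sides along y: nearest -x a straight slot (holds a rod), then the spanner's outline, then the L gauge's. Both outlines are 5 mm larger all round than the tool, with a finger bay round the grip point (54 mm along, 72 mm across, 8 mm deeper)
- spanner_seat (a point): point level with the floor of the spanner's cut-out, 8 mm above the table, axes as the tray's: where the spanner's origin belongs, with the spanner's x (jaws) along the tray's +y
- gauge_seat (a point): point level with the floor of the gauge's cut-out, 8 mm above the table, axes as the tray's: where the gauge's origin belongs, with the gauge's x along the tray's +y and so its short leg at the -y end reaching to the tray's -x
- rod: plain steel rod, 8 mm thick and 80 mm long, lying in the tray's straight slot; leave alone
- dop_block: brass block 60 x 50 x 28 mm holding four upright steel and brass dop sticks (70 mm tall in all), standing on the table between tray and rest; leave alone
- gem_box: flat white gem box with a clear lid, 50 x 50 x 22 mm; leave alone
- loupe: folded loupe, about 57 x 28 x 16 mm; leave alone
There are look-alikes about, which are no part of the job. What is shaped like the gauge but black or green is not meant.

How it is judged:
By the outcome, as a careful person would: the job done as asked, in the order asked, and still so for the second after the job is handed in, with the robot touching nothing.
It also fails if it takes over 56 s, if anything falls off the work surface, if the arm or the gripper's body presses on something with over 40 N, if the wrist force passes 120 N, or if a joint passes its speed limit or range.

## Working session

There is one attempt and no reset: what is moved stays moved. The work goes in short steps, Python scripts to look and compute and a tool call to move; the robot and the scene stay as the last step left them, time stands still between calls to the robot, and variables do not carry over. Pictures are saved under pics/ and viewed, at most 12 in all, crops included, and the job is handed in when it is done.

Besides the shell and the picture viewer there is one more tool, called after "Request:" as name(argument=value, ...) on one line, values as JSON. play_rows: Moves the arm, as the interface text tells. Its arguments: {"type":"object","properties":{"series":{"type":"array","items":{"type":"number"}},"grip":{"type":"number"}},"required":["series"]}

```bash
mkdir -p pics; cat > h.py <<'E'
import numpy as np, cv2
from workcell import *
from scipy.spatial.transform import Rotation as R
def ray(p,u,v):
    k=p["k1"]; x=(u-p["cx"])/p["fx"]; y=(v-p["cy"])/p["fy"]
    a,b=x,y
    for _ in range(20):
        s=1+k*(a*a+b*b); a,b=x/s,y/s
    return a,b
def w(p,u,v,z=None):
    u=np.asarray(u,float);v=np.asarray(v,float)
    a,b=ray(p,u,v)
    if z is None: z=p["z_map"][np.round(v).astype(int),np.round(u).astype(int)]
    c=np.stack([a*z,-b*z,-z*np.ones_like(a)],-1)
    T=np.linalg.inv(p["world_to_cam"]); return c@T[:3,:3].T+T[:3,3]
def save(p,n,box=None,s=1):
    im=p["image"]
    if box: im=im[box[1]:box[3],box[0]:box[2]]
    cv2.imwrite("pics/"+n,cv2.resize(im[:,:,::-1],None,fx=s,fy=s,interpolation=cv2.INTER_CUBIC))
E
python3 - <<'E'
from h import *
s=sense(); print(s["time"],s["tool_pos"],s["tool_rot"],s["width"])
np.set_printoptions(precision=4,suppress=True)
for c in ["scene","top"]:
    p=camera(c); save(p,c+"0.png",s=1.4)
    print(c,p["fx"],p["k1"],np.linalg.inv(p["world_to_cam"])[:3])
    for n in ["spanner","spanner_jaw","gauge","gauge_toe","rest","tray","spanner_seat","gauge_seat"]:
        for d in mark_of(p,n)[:3]:
            u,v=d["xy"]; print(n,np.round(d["xy"],1),round(d["conf"],2),w(p,u,v))
E
```

```text
0.0 [0.22221235 0.58375229 0.30285355] [-0.56811644 -3.08943773  0.00311566] 1.0019783075237438
scene 386.2080038337251 0.031950821547921476 [[-0.3209 -0.6048  0.7288  1.249 ]
 [ 0.9471 -0.2012  0.25    0.3312]
 [-0.0046  0.7705  0.6374  0.7699]]
spanner [347.9 231.8] 0.59 [0.5372 0.2791 0.0942]
spanner_jaw [343.4 235.1] 0.72 [0.554  0.2709 0.0958]
gauge [407.3 223.5] 0.83 [1.249  0.3312 0.7699]
gauge [340.2 202.7] 0.78 [0.321  0.2262 0.0024]
gauge [311.3 220.8] 0.49 [0.5144 0.1801 0.0825]
gauge_toe [433.3 229.9] 0.74 [0.3645 0.4969 0.0093]
gauge_toe [358.3 208.8] 0.59 [0.3418 0.2842 0.0105]
gauge_toe [331.4 225.6] 0.52 [0.4707 0.2278 0.0403]
rest [329.5 242.7] 0.65 [0.5763 0.2423 0.0816]
rest [313.3 221.9] 0.62 [0.5141 0.1856 0.0798]
tray [170.1 212.8] 0.63 [ 0.5432 -0.2354  0.0185]
gauge_seat [152.8 225.4] 0.98 [ 0.5918 -0.2665  0.0021]
top 425.5191126777209 -0.04685371501542566 [[ 0.0111  0.9926 -0.1207  0.3759]
 [-0.9995  0.0146  0.0285  0.0735]
 [ 0.03    0.1203  0.9923  1.0244]]
spanner [169.4 199.1] 0.88 [0.5119 0.2726 0.0745]
spanner [285.2 183.7] 0.73 [0.5622 0.0086 0.0149]
spanner_jaw [169.5 181. ] 0.74 [0.548  0.2681 0.1025]
gauge [192.4 292.7] 0.96 [0.3005 0.2244 0.0079]
gauge [107.4 261.2] 0.9 [0.3711 0.4265 0.0105]
gauge [216.4 201.5] 0.89 [0.5079 0.1669 0.0755]
gauge_toe [195.2 223.5] 0.83 [0.4607 0.2179 0.041 ]
gauge_toe [166.5 276.8] 0.77 [0.3369 0.2852 0.0137]
gauge_toe [ 77.  266.1] 0.63 [0.3585 0.4983 0.0094]
rest [193.5 204.1] 0.7 [0.5046 0.2218 0.0504]
rest [388.4 200.9] 0.49 [ 0.5264 -0.2471  0.0005]
tray [387.9 199.8] 0.85 [ 0.5268 -0.241   0.016 ]
tray [285.4 231.1] 0.54 [0.4472 0.0079 0.0228]
spanner_seat [387.6 217.9] 0.67 [ 0.4843 -0.2443  0.    ]
spanner_seat [170. 201.] 0.49 [0.508  0.2716 0.072 ]
gauge_seat [396.4 175.3] 0.94 [ 0.5901 -0.2676  0.0043]
gauge_seat [167.4 182.1] 0.46 [0.5457 0.2729 0.1015]
```

View pics/top0.png

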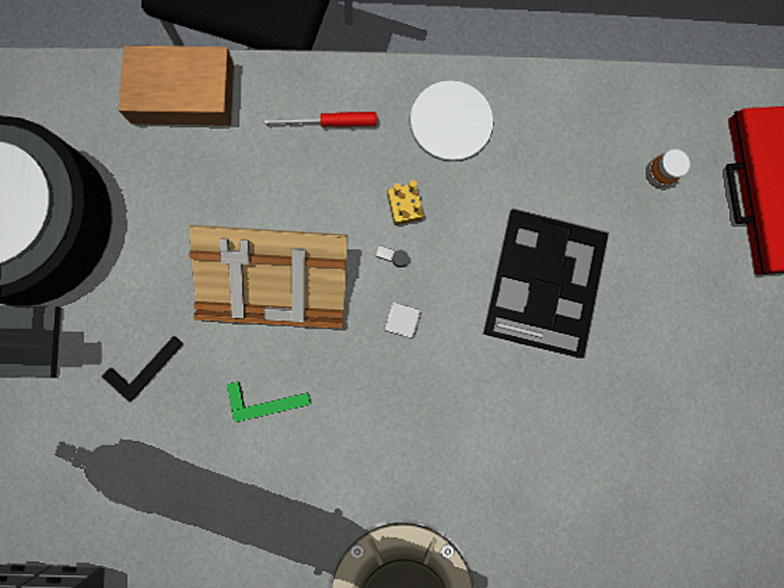

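View pics/scene0.png

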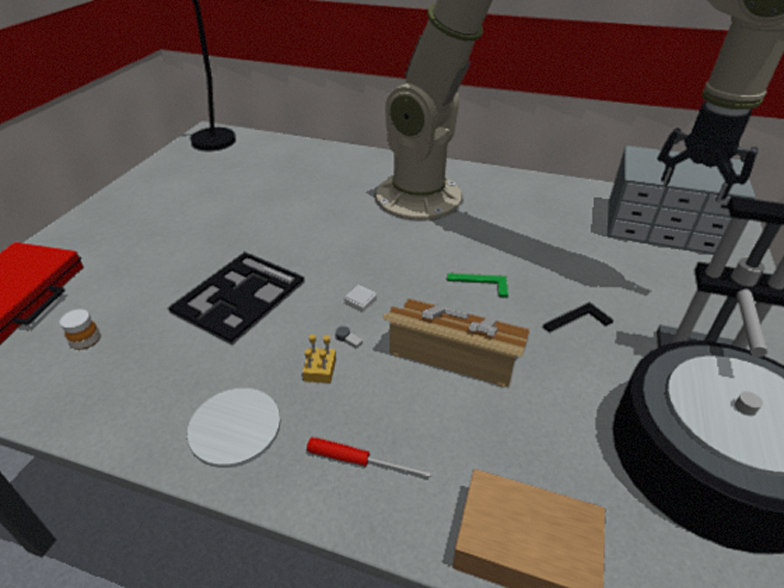

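The top view (1.4x enlarged) shows the rest at about (270,278). The grey spanner is on its left at (235,280) and the grey L gauge on its right at (298,285). A black L at (140,370) and a green L at (268,405) lie on the bench, and those are the look-alikes. The tray is at (546,283) with its slot nearest the robot. The gem box, loupe and dop block stand between the rest and the tray.

Next I fit the poses and work out the move to the rest.

```bash
python3 - <<'E'
from h import *
np.set_printoptions(precision=4,suppress=True)
p=camera("top"); s=sense()
Rt=R.from_rotvec(s["tool_rot"]).as_matrix(); print("tool axes cols\n",Rt)
V,U=np.mgrid[0:420,0:560]; P=w(p,U.ravel(),V.ravel()).reshape(420,560,3)
im=p["image"].astype(int); mx=im.max(2); sat=mx-im.min(2)
# tray outline
m=(P[...,2]>.011)&(P[...,2]<.03)&(mx<60)&(P[...,1]<-.1)&(P[...,1]>-.4)&(P[...,0]>.38)&(P[...,0]<.7)
m=cv2.morphologyEx(m.astype(np.uint8),cv2.MORPH_OPEN,np.ones((2,2)))>0
print("tray",m.sum(),cv2.minAreaRect(P[m][:,:2].astype(np.float32)*1000))
# tools on rest
m=(P[...,2]>.03)&(sat<22)&(mx>90)&(P[...,0]>.4)&(P[...,0]<.62)&(P[...,1]>.1)&(P[...,1]<.35)
n,l,st,c=cv2.connectedComponentsWithStats(m.astype(np.uint8))
for i in range(1,n):
    if st[i,4]<80: continue
    Q=P[l==i]; A=np.c_[Q[:,:2],np.ones(len(Q))]; co=np.linalg.lstsq(A,Q[:,2],rcond=None)[0]
    print("tool",st[i],Q.mean(0),Q.min(0),Q.max(0),"plane",co,"yaw up",np.arctan2(co[1],co[0]),"slope",np.degrees(np.arctan(np.hypot(*co[:2]))))
    g=co[:2]/np.hypot(*co[:2]); h=np.array([-g[1],g[0]])
    a=Q[:,:2]@g; b=Q[:,:2]@h
    for lo in np.arange(a.min(),a.max(),.012):
        k=(a>=lo)&(a<lo+.012)
        if k.sum()>3: print("  a %.3f b %.4f..%.4f z %.3f"%(lo+.006,b[k].min(),b[k].max(),Q[k,2].mean()))
save(p,"crop1.png",(120,140,270,250),5)
E
```

```text
tool axes cols
 [[-0.9346  0.3558 -0.0001]
 [ 0.3558  0.9346  0.    ]
 [ 0.0001  0.     -1.    ]]
tray 3350 ((515.1286010742188, -145.35357666015625), (259.9859924316406, 448.8567199707031), 2.3742544651031494)
tool [157 170  21  57 596] [0.5195 0.2754 0.0797] [0.4544 0.2526 0.0301] [0.5709 0.2957 0.1143] plane [ 0.6945 -0.0368 -0.271 ] yaw up -0.052868045143610785 slope 34.818995774289256
  a 0.445 b 0.2929..0.3127 z 0.038
  a 0.457 b 0.2924..0.3120 z 0.047
  a 0.469 b 0.2921..0.3118 z 0.055
  a 0.481 b 0.2935..0.3106 z 0.064
  a 0.493 b 0.2931..0.3120 z 0.073
  a 0.505 b 0.2927..0.3111 z 0.081
  a 0.517 b 0.2813..0.3237 z 0.090
  a 0.529 b 0.2809..0.3237 z 0.097
  a 0.541 b 0.2821..0.3244 z 0.104
  a 0.553 b 0.2821..0.3245 z 0.111
tool [189 177  29  53 629] [0.4928 0.1845 0.0636] [0.4489 0.1638 0.0303] [0.5589 0.2336 0.1103] plane [ 0.6791 -0.0695 -0.2582] yaw up -0.10202228774411692 slope 34.319667336146836
  a 0.432 b 0.2148..0.2786 z 0.037
  a 0.444 b 0.2153..0.2774 z 0.043
  a 0.456 b 0.2141..0.2331 z 0.053
  a 0.468 b 0.2149..0.2337 z 0.061
  a 0.480 b 0.2155..0.2342 z 0.070
  a 0.492 b 0.2164..0.2398 z 0.077
  a 0.504 b 0.2171..0.2354 z 0.086
  a 0.516 b 0.2178..0.2408 z 0.094
  a 0.528 b 0.2186..0.2405 z 0.103
  a 0.540 b 0.2194..0.2379 z 0.104
```

View pics/crop1.png

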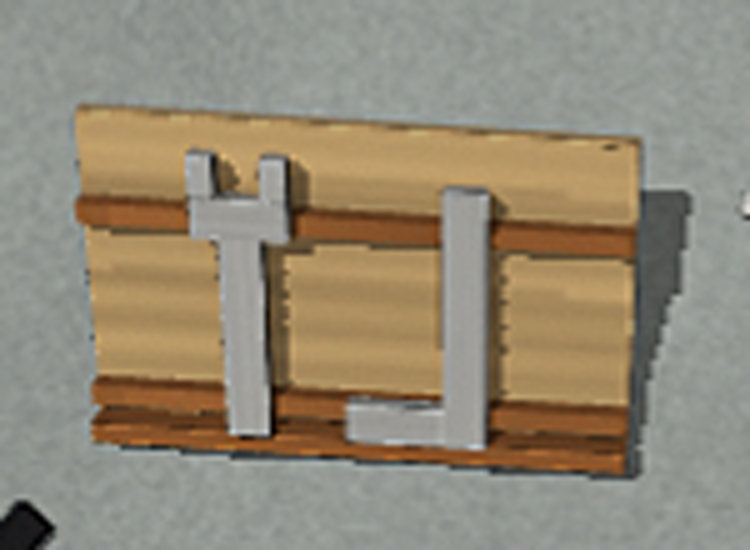

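The crop confirms the two steel tools on the rest: the forked spanner at left, crop (245,290), and the grey L gauge at right, crop (465,320), with its short leg at the foot. The black and green Ls on the bench are not on the rest.

Now the tray pose and the obstacle heights along the path.

```bash
python3 - <<'E'
from h import *
np.set_printoptions(precision=4,suppress=True)
p=camera("top"); s=sense()
V,U=np.mgrid[0:420,0:560]; P=w(p,U.ravel(),V.ravel()).reshape(420,560,3)
im=p["image"].astype(int); mx=im.max(2)
m=(mx<60)&(U>335)&(U<445)&(V>140)&(V<265)
n,l,st,c=cv2.connectedComponentsWithStats(m.astype(np.uint8)); i=1+st[1:,4].argmax()
Q=w(p,U[l==i],V[l==i]); Q=Q[Q[:,2]>.013]; r=cv2.minAreaRect(Q[:,:2].astype(np.float32)*1000); print("tray",st[i],r,np.median(Q[:,2]))
# heights between start and rest
for x0 in np.arange(.15,.6,.05):
    print("%.2f"%x0,[round(float(np.max(P[...,2][(abs(P[...,0]-x0-.025)<.025)&(abs(P[...,1]-y0-.025)<.025)],initial=0)),2) for y0 in np.arange(.2,.7,.05)])
E
```

```text
tray [ 346  150   88  106 4779] ((516.668212890625, -140.34469604492188), (260.63055419921875, 440.6715087890625), 2.7451462745666504) 0.016614229985047135
0.15 [0.01, 0.01, 0.0, 0.01, 0.01, 0.01, 0.01, 0.01, 0.01, 0.01]
0.20 [0.01, 0.01, 0.01, 0.01, 0.01, 0.01, 0.01, 0.01, 0.01, 0.01]
0.25 [0.01, 0.02, 0.01, 0.01, 0.01, 0.01, 0.01, 0.01, 0.01, 0.01]
0.30 [0.02, 0.02, 0.01, 0.01, 0.02, 0.02, 0.01, 0.01, 0.02, 0.01]
0.35 [0.01, 0.01, 0.01, 0.01, 0.02, 0.02, 0.01, 0.03, 0.13, 0.03]
0.40 [0.03, 0.03, 0.03, 0.02, 0.01, 0.01, 0.01, 0.03, 0.15, 0.03]
0.45 [0.05, 0.07, 0.04, 0.04, 0.01, 0.0, 0.01, 0.12, 0.12, 0.07]
0.50 [0.09, 0.1, 0.09, 0.05, 0.01, 0.01, 0.12, 0.13, 0.13, 0.0]
0.55 [0.11, 0.11, 0.11, 0.01, 0.01, 0.01, 0.12, 0.13, 0.13, 0.0]
```

Request:
play_rows(series=[-3.13, -1.55, 0, 0, -3.13, -1.55, 0, 0, -3.13, -1.55, 0, 0, -3.13, -1.55, 0, 0, -3.13, -1.55, 0, 0, -3.13, -1.55, 0, 0, -3.13, -1.55, 0, 0, -3.13, -1.55, 0, 0, -3.13, -1.55, 0, 0, -3.13, -1.55, 0, 0, -3.13, -1.55, 0, 0, -3.13, -1.55, 0, 0], grip=1)

```text
time: 2.0
tool_pos: [0.5081, 0.2752, 0.3042]
tool_rot: [0.568, 3.09, 0.001]
ft_force: [0.6, 0.1, -0.0]
width: 0.999
gripper_force: 0.0
```

Request:
play_rows(series=[0, 0, 0, -0.1, 0, 0, 0, -0.1, 0, 0, 0, -0.11, 0, 0, 0, 0])

```text
time: 2.33
tool_pos: [0.5073, 0.2764, 0.3039]
tool_rot: [-0.077, -3.141, -0.0]
ft_force: [0.4, 0.1, -0.6]
width: 1.0
gripper_force: 0.0
```

```bash
cat >> h.py <<'E'
def go(x,y,z,yaw):
    """remaining shift in tool axes (cm) and turn about tool z (rad)"""
    s=sense(); M=R.from_rotvec(s["tool_rot"]).as_matrix()
    d=M.T@(np.array([x,y,z])-s["tool_pos"])*100; cur=np.arctan2(-M[0,1],M[1,1])
    print("t %.2f pos"%s["time"],np.round(s["tool_pos"],4),"yaw %.3f"%cur,"w %.3f"%s["width"],"shift cm",np.round(d,2),"turn",round(-(yaw-cur),3),"F",np.round(s["ft_force"],1))
E
python3 - <<'E'
from h import *
np.set_printoptions(precision=4,suppress=True)
go(.5072,.2756,.2,-.053)
p=camera("wrist"); save(p,"wr1.png",s=1.4)
print(np.linalg.inv(p["world_to_cam"])[:3],p["fx"])
for n in ["spanner","spanner_jaw","gauge","gauge_toe"]:
    for d in mark_of(p,n)[:2]:
        u,v=d["xy"]; print(n,np.round(d["xy"],1),round(d["conf"],2),w(p,u,v))
p=camera("top"); V,U=np.mgrid[0:420,0:560]; im=p["image"].astype(int); m=(im.max(2)<60)&(U>335)&(U<445)&(V>140)&(V<265)
n,l,st,c=cv2.connectedComponentsWithStats(m.astype(np.uint8)); i=1+st[1:,4].argmax()
Q=w(p,U[l==i],V[l==i]); Q=Q[(Q[:,2]>.013)&(Q[:,2]<.022)]; print(len(Q),cv2.minAreaRect(Q[:,:2].astype(np.float32)*1000))
E
```

```text
t 2.33 pos [0.5073 0.2764 0.3039] yaw -0.049 w 1.000 shift cm [ 0.01 -0.08 10.39] turn 0.004 F [ 0.4  0.1 -0.6]
[[ 0.0487 -0.948  -0.3144  0.4283]
 [ 0.9988  0.0465  0.0146  0.2809]
 [ 0.0008 -0.3147  0.9492  0.373 ]] 326.50064313956796
spanner [279.7 189.9] 0.79 [0.5091 0.277  0.0692]
spanner_jaw [276.4 247.2] 0.66 [0.5623 0.2712 0.0841]
gauge [416.6  37.5] 0.84 [0.3719 0.4228 0.0095]
gauge [178.1 191.8] 0.71 [0.5056 0.1795 0.0711]
gauge_toe [224.2 143.1] 0.82 [0.4652 0.2233 0.041 ]
gauge_toe [487.4  15.4] 0.71 [0.3534 0.494  0.0093]
3234 ((522.6743774414062, -247.40631103515625), (176.8384246826172, 225.13140869140625), 76.86031341552734)
```

View pics/wr1.png

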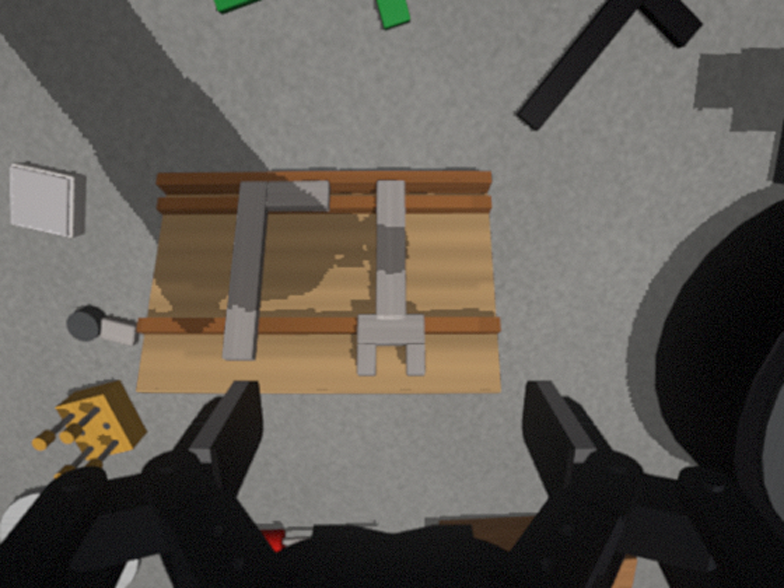

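The wrist view (1.4x) shows the gripper squarely over the rest. The spanner handle is at (390,250), the gauge's long leg at (245,270), and the fingers are well to either side. I refine both grip points from this view.

```bash
python3 - <<'E'
from h import *
np.set_printoptions(precision=4,suppress=True)
p=camera("wrist"); V,U=np.mgrid[0:420,0:560]; P=w(p,U.ravel(),V.ravel()).reshape(420,560,3)
im=p["image"].astype(int); sat=(im.max(2)-im.min(2))/im.max(2).clip(1)
m=(P[...,2]>.03)&(P[...,2]<.13)&(sat<.2)&(U>140)&(U<320)&(V>115)&(V<285)
m=cv2.morphologyEx(m.astype(np.uint8),cv2.MORPH_OPEN,np.ones((3,3)))
n,l,st,c=cv2.connectedComponentsWithStats(m)
g=np.array([np.cos(.053),-np.sin(.053)]);h=np.array([-g[1],g[0]])
for i in range(1,n):
    if st[i,4]<400: continue
    Q=P[l==i]; a=Q[:,:2]@g; b=Q[:,:2]@h
    k=(Q[:,2]>.055)&(Q[:,2]<.085); rows=[]
    for lo in np.arange(a[k].min(),a[k].max()-.004,.004):
        j=k&(a>=lo)&(a<lo+.004); rows.append((lo+.002,(b[j].min()+b[j].max())/2,np.ptp(b[j])))
    rows=np.array(rows); f=np.polyfit(rows[:,0],rows[:,1],1); A=np.polyfit(a[k],Q[k,2],1)
    # mid-thickness point above origin: z=.066 ; top face point z=.0702
    at=(.0702-A[1])/A[0]; am=at+.0029; bm=np.polyval(f,am)
    print(st[i],"yaw %.3f"%(-.053+f[0]),"slope",A[0],"width",np.median(rows[:,2]),"arange",a.min(),a.max(),"grip a,b",am,bm,"xy",am*g+bm*h)
go(.5072,.2756,.135,-.053)
E
```

```text
Traceback (most recent call last):
ValueError: zero-size array to reduction operation minimum which has no identity
```

```bash
cat > fit.py <<'E'
from h import *
def fit(name="wrist",box=(140,115,320,285)):
  p=camera(name); V,U=np.mgrid[0:420,0:560]; P=w(p,U.ravel(),V.ravel()).reshape(420,560,3)
  im=p["image"].astype(int); sat=(im.max(2)-im.min(2))/im.max(2).clip(1)
  m=(P[...,2]>.03)&(P[...,2]<.13)&(sat<.2)&(U>box[0])&(U<box[2])&(V>box[1])&(V<box[3])
  m=cv2.morphologyEx(m.astype(np.uint8),cv2.MORPH_OPEN,np.ones((3,3)))
  n,l,st,c=cv2.connectedComponentsWithStats(m)
  g=np.array([np.cos(.053),-np.sin(.053)]);h=np.array([-g[1],g[0]])
  for i in range(1,n):
    if st[i,4]<400: continue
    Q=P[l==i]; a=Q[:,:2]@g; b=Q[:,:2]@h
    k=(Q[:,2]>.055)&(Q[:,2]<.085); rows=[]
    if k.sum()<100: print("skip",st[i]); continue
    for lo in np.arange(a[k].min(),a[k].max()-.004,.004):
        j=k&(a>=lo)&(a<lo+.004)
        if j.sum()>4: rows.append((lo+.002,(b[j].min()+b[j].max())/2,np.ptp(b[j])))
    rows=np.array(rows); f=np.polyfit(rows[:,0],rows[:,1],1); A=np.polyfit(a[k],Q[k,2],1)
    at=(.0702-A[1])/A[0]; am=at+.0029; bm=np.polyval(f,am)
    print(st[i],"yaw %.3f"%(-.053+f[0]),"slope",A[0],"width",np.median(rows[:,2]),"a",a.min(),a.max(),"grip",am,bm,"xy",am*g+bm*h)
E
python3 - <<'E'
from fit import *
np.set_printoptions(precision=4,suppress=True)
fit(); fit("top",(150,165,225,235))
go(.5072,.2756,.135,-.053)
E
```

```text
[ 255  129   48  140 3487] yaw 0.030 slope 0.6378630751831426 width 0.01863755798725797 a 0.43908261703654305 0.5567853849907654 grip 0.49652748606082664 0.303427285338541 xy [0.5119 0.2767]
[ 159  130   76  128 3669] yaw 0.032 slope 0.6799452623509387 width 0.01966267278543235 a 0.4396220974998534 0.5482068993148377 grip 0.49714864157001176 0.20392260729894646 xy [0.5073 0.1773]
[189 177  29  53 645] yaw 0.004 slope 0.448667882529641 width 0.017172965953180838 a 0.43814919354095827 0.5486603610528634 grip 0.4961554660698109 0.202574250688861 xy [0.5062 0.176 ]
t 2.78 pos [0.5071 0.2768 0.3039] yaw -0.054 w 1.000 shift cm [-0.02 -0.11 16.89] turn -0.001 F [-0.5  0.5  0.1]
```

Request:
play_rows(series=[-0.4, -0.05, 2, 0, 0, 0, 2, 0, 0, 0, 2, 0, 0, 0, 2, 0, 0, 0, 2, 0, 0, 0, 2, 0, 0, 0, 1.5, 0, 0, 0, 1.5, 0, 0, 0, 1, 0, 0, 0, 0.7, 0, 0, 0, 0, 0])

```text
time: 3.7
tool_pos: [0.5106, 0.2756, 0.1355]
tool_rot: [-0.085, -3.139, 0.002]
ft_force: [0.3, 0.0, 0.5]
width: 0.997
gripper_force: 0.0
```

Request:
play_rows(series=[0, 0, 0, 0, 0, 0, 0, 0, 0, 0, 0, 0, 0, 0, 0, 0, 0, 0, 0, 0, 0, 0, 0, 0, 0, 0, 0, 0, 0, 0, 0, 0], grip=0)

```text
time: 4.37
tool_pos: [0.5114, 0.2761, 0.1376]
tool_rot: [0.084, 3.14, 0.001]
ft_force: [-2.4, -0.2, 6.6]
width: 0.21
gripper_force: 59.5
```

```bash
python3 - <<'E'
from h import *
go(.5114,.2763,.135,-.053); print(sense()["gripper_force"],sense()["ft_torque"])
p=camera("wrist"); save(p,"wr2.png",s=1.4)
E
```

```text
t 4.37 pos [0.5114 0.2761 0.1376] yaw -0.054 w 0.210 shift cm [-0.    0.02  0.26] turn -0.001 F [-2.4 -0.2  6.6]
59.47664022445679 [-0.16829512  0.36656083  0.02307098]
```

View pics/wr2.png

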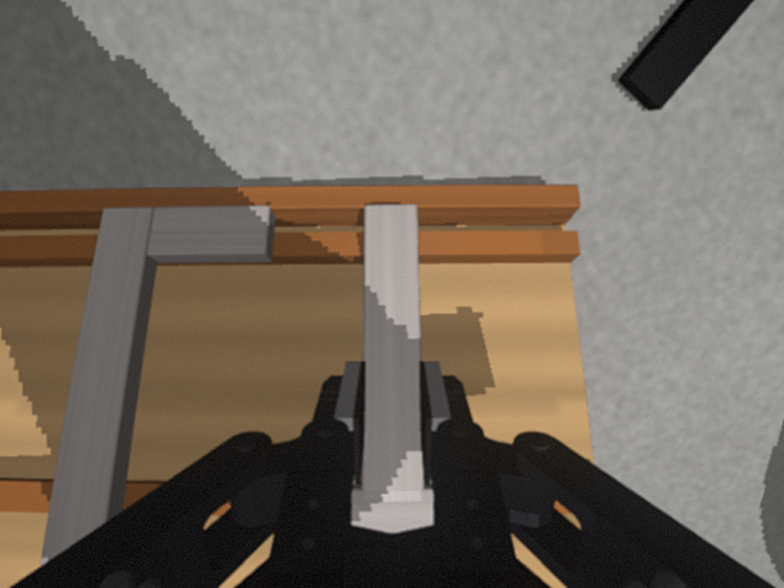

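The spanner handle is between the pads at (392,400), with nothing else touched. I lift, then measure the cut-outs from the top camera.

Request:
play_rows(series=[0, 0, -0.5, 0, 0, 0, -1, 0, 0, 0, -1.5, 0, 0, 0, -2, 0, 0, 0, -2, 0, 0, 0, -2, 0, 0, 0, -2, 0, 0, 0, -2, 0, 0, 0, -2, 0, 0, 0, 0, 0])

```text
time: 5.25
tool_pos: [0.5124, 0.2764, 0.292]
tool_rot: [0.085, 3.135, 0.006]
ft_force: [0.8, 0.2, -1.7]
width: 0.213
gripper_force: 58.8
```

```bash
python3 - <<'E'
from h import *
np.set_printoptions(precision=4,suppress=True)
go(.5,-.25,.29,-.229+np.pi/2)
p=camera("top"); V,U=np.mgrid[0:420,0:560]; im=p["image"].astype(int); mx=im.max(2)
# world xy assuming floor height
T=np.linalg.inv(p["world_to_cam"]); a,b=ray(p,U.astype(float),V.astype(float))
d=np.stack([a,-b,-np.ones_like(a)],-1)@T[:3,:3].T; t=(.008-T[2,3])/d[...,2]; P=T[:3,3]+d*t[...,None]
c=np.array([.5227,-.2474]); y=-.229; X=np.array([np.cos(y),np.sin(y)]);Y=np.array([-X[1],X[0]])
q=np.stack([(P[...,:2]-c)@X,(P[...,:2]-c)@Y],-1)
m=(mx>75)&(abs(q[...,0])<.105)&(abs(q[...,1])<.08)
n,l,st,cc=cv2.connectedComponentsWithStats(m.astype(np.uint8))
for i in range(1,n):
    if st[i,4]<25: continue
    Q=q[l==i]; print(st[i],"x",np.percentile(Q[:,0],[1,99]),"y",np.percentile(Q[:,1],[1,99]), "rect",cv2.minAreaRect(Q.astype(np.float32)*1000))
save(p,"tray.png",(330,140,450,265),4.8)
E
```

```text
t 5.25 pos [0.5124 0.2764 0.292 ] yaw -0.054 w 0.213 shift cm [ -1.6  -52.63  -0.01] turn -1.396 F [ 0.8  0.2 -1.7]
[368 163  16  14 159] x [0.058  0.0847] y [0.0317 0.0673] rect ((71.52450561523438, 49.512237548828125), (36.42381286621094, 27.054180145263672), 89.9933853149414)
[404 172  20  33 412] x [0.013 0.084] y [-0.071  -0.0237] rect ((48.355018615722656, -47.187103271484375), (72.83386993408203, 48.44356918334961), 0.8656863570213318)
[354 198  24  25 444] x [-0.0593 -0.0078] y [0.0267 0.0773] rect ((-33.59419250488281, 51.85060119628906), (52.112579345703125, 52.038089752197266), 89.91766357421875)
[397 213  19  15 199] x [-0.0473 -0.0203] y [-0.0705 -0.0284] rect ((-33.525245666503906, -49.471641540527344), (43.012969970703125, 27.570091247558594), 89.89390563964844)
[352 227  62  24 617] x [-0.103  -0.0788] y [-0.0749  0.0709] rect ((-91.09371185302734, -1.9242706298828125), (148.82847595214844, 24.75998878479004), 89.8382568359375)
```

View pics/tray.png

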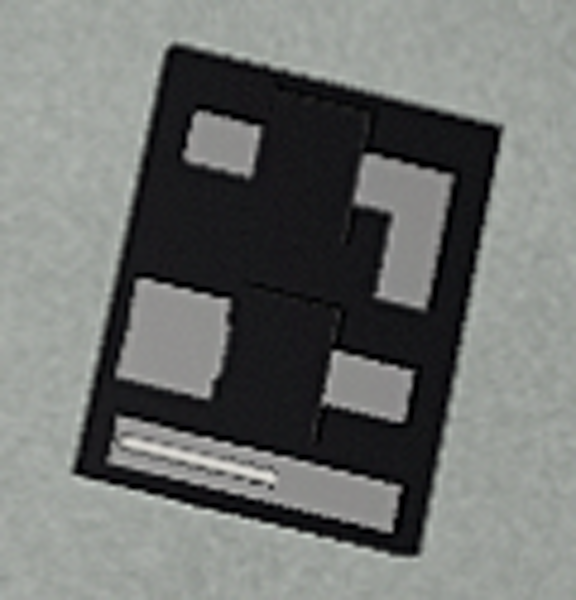

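The crop (4.8x) shows the tray. The spanner cut-out has its head floor at (175,338) and handle floor at (370,385); the gauge cut-out's end floor is at (225,145) and its L foot at (405,230); the rod lies in the slot at the bottom. The seats come out at about (0.4895,-0.240) for the spanner and (0.592,-0.264) for the gauge, with tray yaw -0.229.

Request:
play_rows(series=[-0.05, -4, 0, 0, -0.05, -4, 0, 0, -0.05, -4, 0, 0, -0.05, -4, 0, 0, -0.05, -4, 0, 0, -0.05, -4, 0, 0, -0.05, -4, 0, 0, -0.05, -4, 0, 0, -0.05, -4, 0, 0, -0.05, -4, 0, 0, 0, -4, 0, 0, 0, -4, 0, 0])

```text
time: 6.3
tool_pos: [0.4893, -0.2053, 0.2859]
tool_rot: [-0.084, -3.139, -0.001]
ft_force: [0.9, 0.4, -2.8]
width: 0.211
gripper_force: 58.9
```

Request:
play_rows(series=[0, -3.7, 0, -0.116, 0, 0, 0, -0.116, 0, 0, 0, -0.116, 0, 0, 0, -0.116, 0, 0, 0, -0.116, 0, 0, 0, -0.116, 0, 0, 0, -0.116, 0, 0, 0, -0.116, 0, 0, 0, -0.116, 0, 0, 0, -0.116, 0, 0, 0, -0.116, 0, 0, 0, -0.12])

```text
time: 7.3
tool_pos: [0.4872, -0.2376, 0.2745]
tool_rot: [1.614, -2.668, -0.028]
ft_force: [-0.1, -0.8, -3.4]
width: 0.211
gripper_force: 59.1
```

Request:
play_rows(series=[0, 0, 0, 0, 0, 0, 0, 0])

```text
time: 7.47
tool_pos: [0.4865, -0.2393, 0.2744]
tool_rot: [1.607, -2.674, -0.029]
ft_force: [0.3, -0.6, -1.9]
width: 0.212
gripper_force: 59.1
```

```bash
python3 - <<'E'
from h import *
np.set_printoptions(precision=4,suppress=True)
go(.4895,-.2402,.29,-.229+np.pi/2)
s=sense(); M=R.from_rotvec(s["tool_rot"]).as_matrix()
p=camera("wrist"); save(p,"wr3.png",s=1.4)
V,U=np.mgrid[0:420,0:560]; P=w(p,U.ravel(),V.ravel()).reshape(420,560,3)
L=(P-s["tool_pos"])@M*1000
m=(abs(L[...,1])<14)&(L[...,2]<125)&(L[...,2]>20)&(L[...,0]>-90)&(p["z_map"]>0)
Q=L[m]; 
for lo in range(-90,90,6):
    k=(Q[:,0]>=lo)&(Q[:,0]<lo+6)
    if k.sum()>5: print(lo+3,k.sum(),"y",np.percentile(Q[k,1],[3,97]),"z",np.median(Q[k,2]))
k=Q[:,0]>15; print("foot max x",np.percentile(Q[k,0],[95,99,100]))
for n in ["spanner_seat","gauge_seat"]:
    for d in mark_of(p,n)[:2]:
        u,v=d["xy"]; print(n,np.round(d["xy"],1),round(d["conf"],2),w(p,u,v))
E
```

```text
t 7.47 pos [ 0.4865 -0.2393  0.2744] yaw 1.082 w 0.212 shift cm [-0.05 -0.26 -1.56] turn -0.26 F [ 0.3 -0.6 -1.9]
-33 728 y [-12.9725  10.6248] z 42.75577374092076
-27 1011 y [-13.1471  10.7273] z 46.327813690532025
-21 743 y [-10.1863   8.0111] z 50.376072897705015
-15 712 y [-10.2687   7.6356] z 54.451263668505575
-9 983 y [-12.1049   9.6526] z 57.88568424783979
-3 974 y [-11.9031   9.4436] z 61.875942273897294
3 999 y [-11.9152   9.4304] z 65.9849948291906
9 2259 y [-13.5871  13.5909] z 50.14539147873051
15 614 y [-10.9355   7.8126] z 75.72995758221373
21 600 y [-11.0569   7.6699] z 79.97603356485814
27 563 y [-10.7712   7.7288] z 84.2121487419737
33 528 y [-10.7954   7.3746] z 88.2460734105878
39 528 y [-10.9139   7.509 ] z 92.47066060822729
45 505 y [-11.046    7.5704] z 96.70750610251281
51 482 y [-11.181    7.2094] z 100.88369190624397
57 257 y [-11.2145   7.2795] z 104.05683527159296
foot max x [54.7911 56.7264 57.2495]
spanner_seat [271.2 182.1] 0.88 [ 0.47   -0.2772  0.1812]
gauge_seat [179.6 206.9] 0.77 [ 0.5917 -0.2633 -0.0006]
```

View pics/wr3.png

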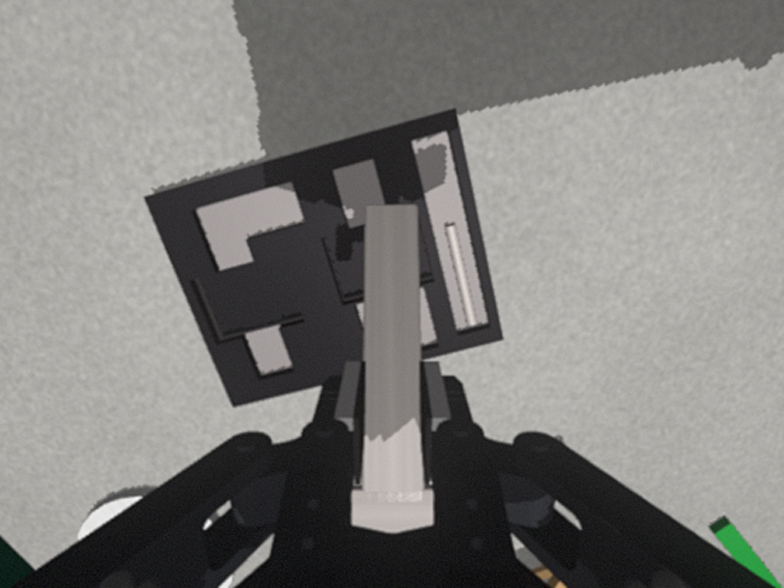

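The spanner is held, foot toward the camera at (392,210) and in line with the pads. The turn came up 0.26 rad short, so I finish it and then descend part way.

Request:
play_rows(series=[-0.1, -0.25, 0, -0.065, 0, 0, 0, -0.065, 0, 0, 0, -0.065, 0, 0, 0, -0.065, 0, 0, 0, 0, 0, 0, 0, 0])

```text
time: 8.12
tool_pos: [0.4888, -0.2379, 0.2701]
tool_rot: [1.84, -2.509, -0.042]
ft_force: [-1.1, -0.9, -2.7]
width: 0.21
gripper_force: 59.1
```

```bash
python3 - <<'E'
from h import *
go(.4897,-.2392,.13,-.229+np.pi/2); s=sense()
print(R.from_rotvec(s["tool_rot"]).as_matrix()[:,2],s["joint_pos"])
E
```

```text
t 8.12 pos [ 0.4888 -0.2379  0.2701] yaw 1.265 w 0.210 shift cm [-1.000e-02 -6.800e-01  1.399e+01] turn -0.076 F [-1.1 -0.9 -2.7]
[-0.040046    0.00449119 -0.99918774] [ 1.0614507   0.36547532 -0.85256167  1.59077073  0.28431914  1.35443906
  3.00526809]
```

Joint 7 is at its limit, 3.005 of 3.01 rad, so this wrist direction cannot reach the tray yaw. I'll lay the spanner flat on bare bench beside the tray, regrasp it with the hand turned half round, then place it.

Request:
play_rows(series=[0, 0, 0, 0.1, 0, 0, 0, 0.1, 0, 0, 0, 0.1, 0, 0, 0, 0.1, 0, 0, 0, 0.1, 0, 0, 0, 0.1, 0, 0, 0, 0.1, 0, 0, 0, 0.1, 0, 0, 0, 0.1, 0, 0, 0, 0.1, 0, 0, 0, 0.1, 0, 0, 0, 0.1])

```text
time: 9.12
tool_pos: [0.489, -0.2376, 0.2708]
tool_rot: [0.094, -3.1, -0.004]
ft_force: [0.5, -1.2, -1.9]
width: 0.213
gripper_force: 59.1
```

```bash
python3 - <<'E'
from h import *
go(.50,-.46,.135,0); s=sense()
print(R.from_rotvec(s["tool_rot"]).as_matrix()[:,2],s["joint_pos"])
p=camera("top"); V,U=np.mgrid[0:420,0:560]; P=w(p,U.ravel(),V.ravel()).reshape(420,560,3)
k=(P[...,0]>.39)&(P[...,0]<.61)&(P[...,1]>-.54)&(P[...,1]<-.385); print(k.sum(),np.percentile(P[k][:,2],[0,1,50,99,100]))
E
```

```text
t 9.12 pos [ 0.489  -0.2376  0.2708] yaw 0.060 w 0.213 shift cm [ -0.3  -22.32  13.49] turn 0.06 F [ 0.5 -1.2 -1.9]
[-0.03998709  0.00145744 -0.99919913] [ 0.90463842  0.31327605 -0.64016936  1.59698695  0.20060987  1.334586
  1.86445269]
1469 [-0.00625097 -0.00498868 -0.00066634  0.00385765  0.00633359]
```

Request:
play_rows(series=[-0.05, -3.7, 0, 0, -0.05, -3.7, 0, 0, -0.05, -3.7, 1, 0, -0.05, -3.7, 2, 0, -0.05, -3.7, 2, 0, -0.05, -3.7, 2, 0, 0, 0, 2, 0, 0, 0, 2, 0, 0, 0, 2, 0, 0, 0, 0.5, 0, 0, 0, 0, 0, 0, 0, 0, 0])

```text
time: 10.17
tool_pos: [0.5022, -0.4572, 0.1359]
tool_rot: [0.108, -3.099, -0.004]
ft_force: [-0.0, -0.1, -1.1]
width: 0.215
gripper_force: 59.3
```

Request:
play_rows(series=[0, 0, 0.5, 0, 0, 0, 0.5, 0, 0, 0, 0.5, 0, 0, 0, 0.5, 0, 0, 0, 0.5, 0, 0, 0, 0.5, 0, 0, 0, 0, 0])

```text
time: 10.75
tool_pos: [0.5016, -0.4575, 0.1059]
tool_rot: [0.106, -3.104, -0.005]
ft_force: [0.8, -0.1, 5.2]
width: 0.217
gripper_force: 60.4
```

Request:
play_rows(series=[0, 0, 0.4, 0, 0, 0, 0.4, 0, 0, 0, 0.4, 0, 0, 0, 0.4, 0, 0, 0, 0.4, 0, 0, 0, 0.3, 0, 0, 0, 0, 0])

```text
time: 11.33
tool_pos: [0.5008, -0.4576, 0.0832]
tool_rot: [0.106, -3.104, -0.004]
ft_force: [2.9, 0.5, 5.0]
width: 0.216
gripper_force: 62.8
```

Request:
play_rows(series=[0, 0, 0.2, 0, 0, 0, 0.2, 0, 0, 0, 0, 0])

```text
time: 11.58
tool_pos: [0.5005, -0.4574, 0.0792]
tool_rot: [0.106, -3.103, -0.005]
ft_force: [3.7, 0.8, 5.8]
width: 0.215
gripper_force: 63.0
```

```bash
cat > held.py <<'E'
from h import *
np.set_printoptions(precision=1,suppress=True)
def held():
    s=sense(); M=R.from_rotvec(s["tool_rot"]).as_matrix()
    p=camera("wrist"); V,U=np.mgrid[0:420,0:560]; P=w(p,U.ravel(),V.ravel()).reshape(420,560,3)
    L=(P-s["tool_pos"])@M*1000
    m=(abs(L[...,1]+2)<7)&(L[...,2]<125)&(L[...,2]>20)&(P[...,2]>.0075)&(L[...,0]>15)&(L[...,0]<100)&(p["z_map"]>0)
    Q=L[m]; W=P[m]*1000
    for lo in range(15,90,8):
        k=(Q[:,0]>=lo)&(Q[:,0]<lo+8)
        if k.sum()>5: print(lo+4,"tool z %.1f world z %.1f"%(np.median(Q[k,2]),np.median(W[k,2])))
    if len(Q): print("foot max",np.percentile(Q[:,0],[95,99,100]))
    return p
E
python3 - <<'E'
from held import *
go(.5,-.46,.075,0); p=held()
E
```

```text
t 11.58 pos [ 0.5 -0.5  0.1] yaw 0.068 w 0.215 shift cm [ 0.1 -0.3  0.4] turn 0.068 F [3.7 0.8 5.8]
19 tool z 65.3 world z 14.6
27 tool z 66.4 world z 13.8
35 tool z 67.6 world z 12.9
43 tool z 68.7 world z 12.1
51 tool z 69.8 world z 11.2
59 tool z 71.0 world z 10.4
67 tool z 72.1 world z 9.5
75 tool z 72.9 world z 8.9
foot max [70.1 72.1 72.6]
```

Request:
play_rows(series=[0, 0, 0.2, 0, 0, 0, 0.15, 0, 0, 0, 0, 0])

```text
time: 11.88
tool_pos: [0.4998, -0.4574, 0.0753]
tool_rot: [0.106, -3.102, -0.006]
ft_force: [3.7, -0.6, 4.0]
width: 0.212
gripper_force: 63.1
```

Request:
play_rows(series=[0, 0, 0.1, 0, 0, 0, 0, 0])

```text
time: 12.05
tool_pos: [0.4996, -0.4573, 0.0741]
tool_rot: [0.106, -3.102, -0.006]
ft_force: [4.0, -0.9, 3.9]
width: 0.214
gripper_force: 63.2
```

```bash
python3 - <<'E'
from held import *
go(.5,-.46,.075,0); p=held()
E
```

```text
t 12.05 pos [ 0.5 -0.5  0.1] yaw 0.068 w 0.214 shift cm [-0.  -0.3 -0.1] turn 0.068 F [ 4.  -0.9  3.9]
19 tool z 63.7 world z 11.1
27 tool z 64.3 world z 10.9
35 tool z 64.9 world z 10.6
43 tool z 65.6 world z 10.2
51 tool z 66.3 world z 9.8
59 tool z 66.7 world z 9.6
67 tool z 67.4 world z 9.2
75 tool z 68.0 world z 8.9
foot max [71.6 73.5 74. ]
```

Request:
play_rows(series=[0, 0, 0.1, 0, 0, 0, 0, 0])

```text
time: 12.27
tool_pos: [0.4995, -0.4573, 0.0734]
tool_rot: [0.105, -3.102, -0.006]
ft_force: [3.3, -0.0, 7.2]
width: 0.213
gripper_force: 64.1
```

Request:
play_rows(series=[0, 0, 0, 0, 0, 0, 0, 0, 0, 0, 0, 0, 0, 0, -0.5, 0, 0, 0, -1.5, 0, 0, 0, -3, 0, 0, 0, -3, 0, 0, 0, -3, 0, 0, 0, 0, 0, 0, 0, 0, 0], grip=0.6)

```text
time: 13.1
tool_pos: [0.5046, -0.4582, 0.1867]
tool_rot: [0.105, -3.105, -0.001]
ft_force: [-0.4, 0.8, -0.5]
width: 0.598
gripper_force: 0.0
```

```bash
cat > flat.py <<'E'
from h import *
np.set_printoptions(precision=4,suppress=True)
def flat(zt,c,rad=.1,name="wrist"):
    """steel-grey points standing zt above table near c: length-axis fit"""
    p=camera(name); V,U=np.mgrid[0:420,0:560]; P=w(p,U.ravel(),V.ravel()).reshape(420,560,3)
    m=(abs(P[...,2]-zt)<.004)&(np.hypot(P[...,0]-c[0],P[...,1]-c[1])<rad)&(p["z_map"]>0)
    m=cv2.morphologyEx(m.astype(np.uint8),cv2.MORPH_OPEN,np.ones((3,3)))
    n,l,st,_=cv2.connectedComponentsWithStats(m); i=1+st[1:,4].argmax(); Q=P[l==i]
    r=cv2.minAreaRect(Q[:,:2].astype(np.float32)*1000); print(len(Q),"z",np.median(Q[:,2]),r,"\n",cv2.boxPoints(r))
    return p,Q
E
python3 - <<'E'
from flat import *
go(.5,-.46,.0735,0)
p,Q=flat(.01,(.5,-.457)); 
for n in ["spanner","spanner_jaw"]:
    for d in mark_of(p,n)[:2]:
        u,v=d["xy"]; print(n,np.round(d["xy"],1),round(d["conf"],2),w(p,u,v))
print(sense()["joint_pos"])
E
```

```text
t 13.10 pos [ 0.5046 -0.4582  0.1867] yaw 0.068 w 0.598 shift cm [ 0.08 -0.16 11.33] turn 0.068 F [-0.4  0.8 -0.5]
5149 z 0.009077635689376917 ((492.6365966796875, -456.9791564941406), (139.5360107421875, 44.044395446777344), 3.806309700012207) 
 [[ 421.5606 -439.637 ]
 [ 424.4844 -483.5843]
 [ 563.7126 -474.3213]
 [ 560.7888 -430.3741]]
spanner [283.7 186.6] 0.56 [ 0.4822 -0.4559  0.0096]
spanner_jaw [282.5 256.2] 0.87 [ 0.5414 -0.4527  0.009 ]
[ 1.0129  0.6552 -0.5259  1.3098  0.3428  1.2992  2.1127]
```

Request:
play_rows(series=[0, 0, 0, 0.12, 0, 0, 0, 0.12, 0, 0, 0, 0.12, 0, 0, 0, 0.12, 0, 0, 0, 0.12, 0, 0, 0, 0.12, 0, 0, 0, 0.12, 0, 0, 0, 0.12, 0, 0, 0, 0.12, 0, 0, 0, 0.12, 0, 0, 0, 0.12, 0, 0, 0, 0.12])

```text
time: 14.25
tool_pos: [0.5027, -0.4572, 0.1811]
tool_rot: [-1.975, -2.398, 0.035]
ft_force: [-0.3, 0.3, -0.1]
width: 0.598
gripper_force: 0.0
```

Request:
play_rows(series=[0, 0, 0, 0.12, 0, 0, 0, 0.12, 0, 0, 0, 0.12, 0, 0, 0, 0.12, 0, 0, 0, 0.12, 0, 0, 0, 0.12, 0, 0, 0, 0.12, 0, 0, 0, 0.12, 0, 0, 0, 0.12, 0, 0, 0, 0.12, 0, 0, 0, 0.12, 0, 0, 0, 0.12])

```text
time: 15.25
tool_pos: [0.5027, -0.4572, 0.181]
tool_rot: [-3.089, -0.504, 0.063]
ft_force: [0.5, -0.3, -1.0]
width: 0.601
gripper_force: 0.0
```

Request:
play_rows(series=[0, 0, 0, 0.12, 0, 0, 0, 0.14, 0, 0, 0, 0, 0, 0, 0, 0])

```text
time: 15.58
tool_pos: [0.503, -0.4572, 0.1814]
tool_rot: [-3.132, -0.139, 0.064]
ft_force: [1.0, -0.6, 0.3]
width: 0.596
gripper_force: 0.0
```

```bash
python3 - <<'E'
from flat import *
go(.4904,-.4573,.0735,.0664-np.pi)
p,Q=flat(.01,(.49,-.457)); s=sense()
print(s["joint_pos"],R.from_rotvec(s["tool_rot"]).as_matrix()[:,2])
E
```

```text
t 15.58 pos [ 0.503  -0.4572  0.1814] yaw -3.053 w 0.596 shift cm [-0.82 -0.02 10.83] turn 0.022 F [ 1.  -0.6  0.3]
5289 z 0.009113827733611551 ((492.73089599609375, -456.2372741699219), (140.81190490722656, 43.859657287597656), 3.5844013690948486) 
 [[ 421.0916 -438.752 ]
 [ 423.8337 -482.5259]
 [ 564.3701 -473.7225]
 [ 561.6281 -429.9486]]
[ 0.6249  0.597   0.0869  1.3326 -0.0271  1.2475 -0.7752] [-0.0407  0.0039 -0.9992]
```

Request:
play_rows(series=[-0.4, 0, 1, 0.022, -0.42, 0, 2, 0, 0, 0, 2, 0, 0, 0, 2, 0, 0, 0, 1.5, 0, 0, 0, 1, 0, 0, 0, 0.75, 0, 0, 0, 0.5, 0, 0, 0, 0, 0, 0, 0, 0, 0])

```text
time: 16.47
tool_pos: [0.4912, -0.458, 0.076]
tool_rot: [-3.136, -0.098, 0.061]
ft_force: [0.6, -0.3, 1.2]
width: 0.602
gripper_force: 0.0
```

Request:
play_rows(series=[0, 0, 0, 0, 0, 0, 0, 0, 0, 0, 0, 0, 0, 0, 0, 0, 0, 0, 0, 0, 0, 0, 0, 0], grip=0)

```text
time: 16.97
tool_pos: [0.4915, -0.4582, 0.0767]
tool_rot: [-3.136, -0.098, 0.059]
ft_force: [-0.9, 0.4, 6.1]
width: 0.202
gripper_force: 59.4
```

Request:
play_rows(series=[0, 0, -1, 0, 0, 0, -2, 0, 0, 0, -3, 0, 0, 0, -3, 0, 0, -3.1, -1, 0, 0, -3.1, 0, 0, 0, -3.1, 0, 0, 0, -3.1, 0, 0, 0, -3.1, 0, 0, 0, -3.1, 0, 0, 0, -3.1, 0, 0, 0, 0, 0, 0])

```text
time: 17.97
tool_pos: [0.4821, -0.234, 0.1768]
tool_rot: [-3.131, -0.111, 0.062]
ft_force: [0.2, 1.0, -3.2]
width: 0.208
gripper_force: 59.1
```

Request:
play_rows(series=[0, 0, 0, -0.11, 0, 0, 0, -0.11, 0, 0, 0, -0.11, 0, 0, 0, -0.11, 0, 0, 0, -0.11, 0, 0, 0, -0.11, 0, 0, 0, -0.11, 0, 0, 0, -0.11, 0, 0, 0, -0.11, 0, 0, 0, -0.11, 0, 0, 0, -0.11, 0, 0, 0, -0.07])

```text
time: 18.97
tool_pos: [0.4812, -0.2418, 0.1769]
tool_rot: [-2.433, -1.944, 0.045]
ft_force: [-0.2, -0.1, -2.7]
width: 0.209
gripper_force: 59.2
```

Request:
play_rows(series=[0, 0, 0, 0, 0, 0, 0, 0])

```text
time: 19.13
tool_pos: [0.4812, -0.2418, 0.1768]
tool_rot: [-2.441, -1.934, 0.045]
ft_force: [0.7, -0.1, -2.7]
width: 0.207
gripper_force: 59.2
```

```bash
python3 - <<'E'
from held import *
np.set_printoptions(precision=4,suppress=True)
go(.4923,-.2402,.10,1.342-np.pi); s=sense(); M=R.from_rotvec(s["tool_rot"]).as_matrix()
print(M[:,2],s["joint_pos"])
p=held(); save(p,"wr4.png",s=1.4)
V,U=np.mgrid[0:420,0:560]; P=w(p,U.ravel(),V.ravel()).reshape(420,560,3); L=(P-s["tool_pos"])@M
m=(abs(L[...,2]-.065)<.006)&(abs(L[...,1])<.04)&(abs(L[...,0])<.11)&(p["z_map"]>0)&((p["image"].max(2))>70)
m=cv2.morphologyEx(m.astype(np.uint8),cv2.MORPH_OPEN,np.ones((3,3)));n,l,st,_=cv2.connectedComponentsWithStats(m)
for i in range(1,n):
    if st[i,4]>200: print(st[i],"x",L[l==i][:,0].min(),L[l==i][:,0].max(),"y",L[l==i][:,1].min(),L[l==i][:,1].max())
E
```

```text
t 19.13 pos [ 0.4812 -0.2418  0.1768] yaw -1.802 w 0.207 shift cm [0.45 1.34 7.63] turn -0.002 F [ 0.7 -0.1 -2.7]
[-0.0394  0.0031 -0.9992] [ 0.5424  0.3274 -0.1727  1.7439  0.0746  1.1138  0.1124]
19 tool z 67.0 world z 109.8
27 tool z 66.7 world z 110.1
35 tool z 66.4 world z 110.3
43 tool z 66.1 world z 110.6
51 tool z 66.1 world z 110.5
59 tool z 69.4 world z 107.4
67 tool z 70.0 world z 106.8
75 tool z 69.7 world z 107.1
foot max [53.4626 67.0535 72.479 ]
[  226   123   108   257 13973] x -0.06274151047808497 0.0736197922959271 y -0.02089166214048061 0.0233165040571241
```

View pics/wr4.png

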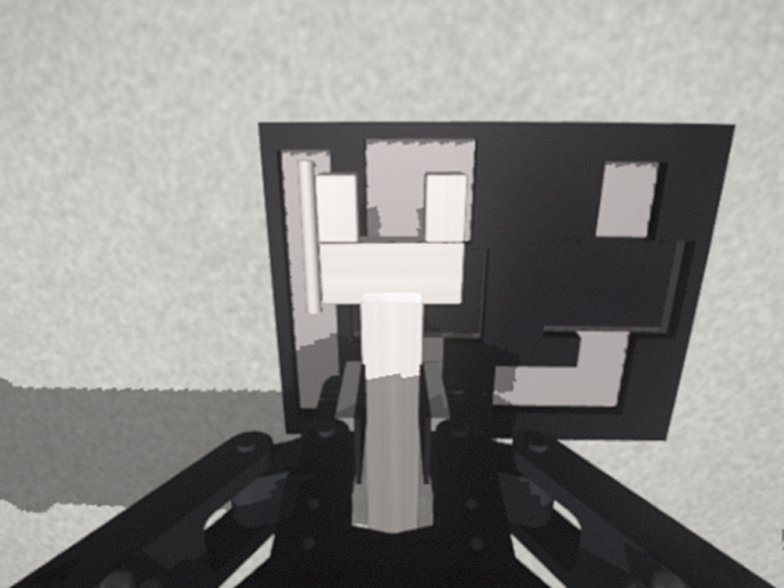

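The spanner is held flat with its jaws at (390,210), toward the tray's +y side. The gauge cut-out is at right and the rod lies undisturbed at (310,240). The spanner's head has to come about 13 mm to the right in this view.

```bash
python3 - <<'E'
from h import *
go(.4926,-.2388,.105,1.342-np.pi); go(.4926,-.2388,.0855,1.342-np.pi)
E
```

```text
t 19.18 pos [ 0.4813 -0.2418  0.1768] yaw -1.802 w 0.209 shift cm [0.59 1.31 7.13] turn -0.003 F [ 0.7 -1.1 -2.2]
t 19.18 pos [ 0.4813 -0.2418  0.1768] yaw -1.802 w 0.209 shift cm [0.6  1.39 9.08] turn -0.003 F [ 0.7 -1.1 -2.2]
```

Request:
play_rows(series=[0.2, 0.5, 0, 0, 0.2, 0.5, 0, 0, 0.2, 0.35, 0, 0, 0, 0, 2, 0, 0, 0, 2, 0, 0, 0, 2, 0, 0, 0, 1.2, 0, 0, 0, 0, 0, 0, 0, 0, 0])

```text
time: 19.93
tool_pos: [0.4932, -0.2383, 0.1039]
tool_rot: [-2.438, -1.936, 0.045]
ft_force: [0.5, -0.5, -1.2]
width: 0.206
gripper_force: 59.2
```

```bash
python3 - <<'E'
from h import *
np.set_printoptions(precision=4,suppress=True)
go(.4926,-.2388,.0855,1.342-np.pi)
p=camera("wrist"); save(p,"wr5.png",(130,40,430,265),2.6)
E
```

```text
t 19.93 pos [ 0.4932 -0.2383  0.1039] yaw -1.799 w 0.206 shift cm [-0.05  0.03  1.84] turn 0.0 F [ 0.5 -0.5 -1.2]
```

View pics/wr5.png

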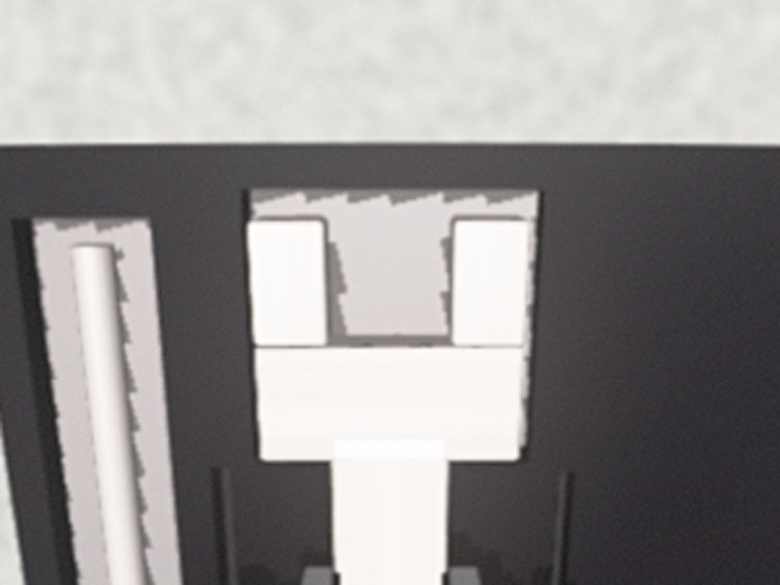

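The head sits over its cut-out, centred to within about 1 mm: head 248–530, cut-out 248–541. I nudge it right 1 mm and lower.

Request:
play_rows(series=[-0.05, 0.1, 0.4, 0, 0, 0, 0.4, 0, 0, 0, 0.4, 0, 0, 0, 0.3, 0, 0, 0, 0.2, 0, 0, 0, 0, 0])

```text
time: 20.48
tool_pos: [0.4931, -0.2392, 0.0867]
tool_rot: [-2.438, -1.937, 0.045]
ft_force: [-0.1, 0.1, -1.5]
width: 0.205
gripper_force: 59.2
```

Request:
play_rows(series=[0, 0, 0.1, 0, 0, 0, 0.05, 0, 0, 0, 0, 0])

```text
time: 20.73
tool_pos: [0.4934, -0.2392, 0.0858]
tool_rot: [-2.439, -1.937, 0.045]
ft_force: [-0.8, 0.7, 0.2]
width: 0.208
gripper_force: 59.4
```

Request:
play_rows(series=[0, 0, 0.1, 0, 0, 0, 0.1, 0, 0, 0, 0, 0])

```text
time: 20.98
tool_pos: [0.4934, -0.2392, 0.0849]
tool_rot: [-2.439, -1.938, 0.045]
ft_force: [-5.1, 3.8, 11.7]
width: 0.203
gripper_force: 60.7
```

```bash
python3 - <<'E'
from h import *
np.set_printoptions(precision=4,suppress=True)
go(.4926,-.2388,.0855,1.342-np.pi)
s=sense();p=camera("wrist"); V,U=np.mgrid[0:420,0:560]; P=w(p,U.ravel(),V.ravel()).reshape(420,560,3)
c=np.array([.5227,-.2474]); y=-.229; X=np.array([np.cos(y),np.sin(y)]);Y=np.array([-X[1],X[0]])
q=np.stack([(P[...,:2]-c)@X,(P[...,:2]-c)@Y],-1)
m=(P[...,2]>.012)&(P[...,2]<.03)&(p["image"].max(2)>110)&(q[...,0]>-.065)&(q[...,0]<0)&(abs(q[...,1])<.085)
Q=q[m]; print(m.sum(),Q.min(0),Q.max(0)); 
for lo in np.arange(-.06,-.005,.008):
    for yl in (.01,.036,.056):
        k=m&(q[...,0]>=lo)&(q[...,0]<lo+.008)&(q[...,1]>=yl)&(q[...,1]<yl+.018)
        if k.sum()>5: print("x %.3f y %.3f z %.4f"%(lo+.004,yl+.01,np.median(P[k][:,2])))
E
```

```text
t 20.98 pos [ 0.4934 -0.2392  0.0849] yaw -1.799 w 0.203 shift cm [ 0.02 -0.09 -0.05] turn 0.0 F [-5.1  3.8 11.7]
14027 [-0.0539 -0.061 ] [-0.0098  0.0746]
x -0.056 y 0.046 z 0.0179
x -0.056 y 0.066 z 0.0180
x -0.048 y 0.020 z 0.0231
x -0.048 y 0.046 z 0.0180
x -0.048 y 0.066 z 0.0180
x -0.040 y 0.020 z 0.0177
x -0.040 y 0.046 z 0.0178
x -0.040 y 0.066 z 0.0176
x -0.032 y 0.020 z 0.0175
x -0.032 y 0.046 z 0.0176
x -0.024 y 0.020 z 0.0173
x -0.024 y 0.046 z 0.0174
x -0.024 y 0.066 z 0.0171
x -0.016 y 0.020 z 0.0234
x -0.016 y 0.046 z 0.0172
x -0.016 y 0.066 z 0.0173
x -0.008 y 0.046 z 0.0170
x -0.008 y 0.066 z 0.0169
```

The spanner's top face is at 17–18 mm all over, against 18 mm when it rests on the floor, so it is seated. I release within the bay's width and rise.

Request:
play_rows(series=[0, 0, 0, 0, 0, 0, 0, 0, 0, 0, 0, 0, 0, 0, 0, 0, 0, 0, -0.5, 0, 0, 0, -1, 0, 0, 0, -2, 0, 0, 0, -3, 0, 0, 0, -4, 0, 0, 0, -4, 0, 0, 0, -4, 0, 0, 0, 0, 0], grip=0.42)

```text
time: 22.03
tool_pos: [0.5035, -0.2407, 0.2786]
tool_rot: [-2.449, -1.945, 0.034]
ft_force: [1.4, -0.4, 0.2]
width: 0.42
gripper_force: 0.0
```

```bash
python3 - <<'E'
from h import *
np.set_printoptions(precision=4,suppress=True)
p=camera("wrist"); V,U=np.mgrid[0:420,0:560]; P=w(p,U.ravel(),V.ravel()).reshape(420,560,3)
c=np.array([.5227,-.2474]); y=-.229; X=np.array([np.cos(y),np.sin(y)]);Y=np.array([-X[1],X[0]])
q=np.stack([(P[...,:2]-c)@X,(P[...,:2]-c)@Y],-1)
m=(P[...,2]>.011)&(P[...,2]<.03)&(p["image"].max(2)>110)&(q[...,0]>-.065)&(q[...,0]<0)&(abs(q[...,1])<.085)
print(m.sum(),cv2.minAreaRect(q[m].astype(np.float32)*1000),np.percentile(P[m][:,2],[2,50,98]))
go(.510,.177,.27,-.053-np.pi); print(sense()["joint_pos"])
E
```

```text
3076 ((-32.0521240234375, 4.6165924072265625), (53.19443130493164, 139.67642211914062), 0.7866503596305847) [0.0154 0.017  0.0186]
t 22.08 pos [ 0.5026 -0.2404  0.2747] yaw -1.799 w 0.415 shift cm [40.83 -8.71  0.4 ] turn 1.395 F [ 0.2  0.6 -0.7]
[ 0.5282  0.2767 -0.1784  1.58    0.062   1.3168  0.1111]
```

The spanner is seated: 140 mm long, centre at tray (-32, +4.6) mm, level. Now I go to the gauge with the hand half-turned, so that joint 7 keeps its range.

Request:
play_rows(series=[3.71, -0.79, 0, 0, 3.71, -0.79, 0, 0, 3.71, -0.79, 0, 0, 3.71, -0.79, 0, 0, 3.71, -0.79, 0, 0, 3.71, -0.79, 0, 0, 3.71, -0.79, 0, 0, 3.71, -0.79, 0, 0, 3.71, -0.79, 0, 0, 3.71, -0.79, 0, 0, 3.71, -0.8, 0, 0], grip=1)

```text
time: 23.0
tool_pos: [0.5075, 0.179, 0.2694]
tool_rot: [-2.439, -1.937, 0.045]
ft_force: [1.6, 0.4, -0.6]
width: 0.997
gripper_force: 0.0
```

Request:
play_rows(series=[0, 0, 0, 0.116, 0, 0, 0, 0.116, 0, 0, 0, 0.116, 0, 0, 0, 0.116, 0, 0, 0, 0.116, 0, 0, 0, 0.116, 0, 0, 0, 0.116, 0, 0, 0, 0.116, 0, 0, 0, 0.116, 0, 0, 0, 0.116, 0, 0, 0, 0.116, 0, 0, 0, 0.116])

```text
time: 24.0
tool_pos: [0.5077, 0.1773, 0.2692]
tool_rot: [-3.138, 0.087, 0.063]
ft_force: [0.8, 1.0, 0.5]
width: 1.0
gripper_force: 0.0
```

Request:
play_rows(series=[0, 0, 0, 0])

```text
time: 24.08
tool_pos: [0.5077, 0.1774, 0.2692]
tool_rot: [-3.138, 0.086, 0.063]
ft_force: [-0.3, 1.0, -0.4]
width: 0.995
gripper_force: 0.0
```

```bash
cat >fit2.py <<'E'
from h import *
E
python3 - <<'E'
from fit import *
np.set_printoptions(precision=4,suppress=True)
go(.510,.177,.1365,-.055-np.pi); s=sense(); print(s["joint_pos"],R.from_rotvec(s["tool_rot"]).as_matrix()[:,2])
fit("wrist",(60,60,500,360))
E
```

```text
t 24.08 pos [0.5077 0.1774 0.2692] yaw 3.087 w 0.995 shift cm [ 0.76  0.03 13.25] turn 6.283 F [-0.3  1.  -0.4]
[-0.1492  0.2538 -0.2833  1.6271  0.0532  1.306  -2.0658] [-0.0399  0.0027 -0.9992]
[ 227  135   71  102 3200] yaw -0.054 slope 0.6288330939364388 width 0.018359515133437837 a 0.4396492395209438 0.5510932033000128 grip 0.49698760529154823 0.20234637115118512 xy [0.507  0.1757]
```

Request:
play_rows(series=[0.4, 0.1, 1.5, 0, 0.36, 0, 2, 0, 0, 0, 2, 0, 0, 0, 2, 0, 0, 0, 1.75, 0, 0, 0, 1.5, 0, 0, 0, 1.2, 0, 0, 0, 0.8, 0, 0, 0, 0.5, 0, 0, 0, 0, 0, 0, 0, 0, 0])

```text
time: 25.05
tool_pos: [0.5107, 0.1766, 0.1371]
tool_rot: [-3.138, 0.077, 0.061]
ft_force: [-0.2, -0.0, -0.3]
width: 1.0
gripper_force: 0.0
```

Request:
play_rows(series=[0, 0, 0, 0, 0, 0, 0, 0, 0, 0, 0, 0, 0, 0, 0, 0, 0, 0, 0, 0, 0, 0, 0, 0, 0, 0, 0, 0, 0, 0, 0, 0], grip=0)

```text
time: 25.72
tool_pos: [0.5105, 0.1764, 0.1372]
tool_rot: [-3.138, 0.078, 0.061]
ft_force: [-1.6, -1.7, 5.7]
width: 0.214
gripper_force: 59.2
```

Request:
play_rows(series=[0, 0, -0.5, 0, 0, 0, -1, 0, 0, 0, -2, 0, 0, 0, -3, 0, 0, 0, -3, 0, 0, 0, -3, 0, 0, 0, -1, 0, 0, 0, 0, 0])

```text
time: 26.38
tool_pos: [0.517, 0.1766, 0.2753]
tool_rot: [-3.136, 0.078, 0.052]
ft_force: [0.4, 0.3, -2.6]
width: 0.213
gripper_force: 58.8
```

Request:
play_rows(series=[0.9, 3.63, 0, 0, 0.9, 3.63, 0, 0, 0.9, 3.63, 0, 0, 0.9, 3.63, 0, 0, 0.9, 3.63, 0, 0, 0.9, 3.63, 0, 0, 0.9, 3.63, 0, 0, 0.9, 3.63, 0, 0, 0.9, 3.63, 0, 0, 0.9, 3.63, 0, 0, 0.9, 3.63, 0, 0, 0.9, 3.57, 0, 0])

```text
time: 27.38
tool_pos: [0.6013, -0.2654, 0.2645]
tool_rot: [-3.137, 0.078, 0.066]
ft_force: [0.3, 0.2, -1.2]
width: 0.21
gripper_force: 58.9
```

Request:
play_rows(series=[0, 0, 0, -0.116, 0, 0, 0, -0.116, 0, 0, 0, -0.116, 0, 0, 0, -0.116, 0, 0, 0, -0.116, 0, 0, 0, -0.116, 0, 0, 0, -0.116, 0, 0, 0, -0.116, 0, 0, 0, -0.116, 0, 0, 0, -0.116, 0, 0, 0, -0.116, 0, 0, 0, -0.121])

```text
time: 28.38
tool_pos: [0.6013, -0.2634, 0.2643]
tool_rot: [-2.425, -1.948, 0.047]
ft_force: [0.8, 0.2, -2.1]
width: 0.213
gripper_force: 59.0
```

Request:
play_rows(series=[0, 0, 0, 0, 0, 0, 0, 0])

```text
time: 28.55
tool_pos: [0.6014, -0.2636, 0.265]
tool_rot: [-2.435, -1.937, 0.047]
ft_force: [-0.5, -1.0, -1.5]
width: 0.214
gripper_force: 59.0
```

```bash
python3 - <<'E'
from h import *
np.set_printoptions(precision=1,suppress=True)
s=sense(); M=R.from_rotvec(s["tool_rot"]).as_matrix(); print(M[:,2]*1000,s["joint_pos"])
p=camera("wrist"); save(p,"wr6.png",s=1.4)
V,U=np.mgrid[0:420,0:560]; P=w(p,U.ravel(),V.ravel()).reshape(420,560,3); L=(P-s["tool_pos"])@M*1000
m=(abs(L[...,1])<9)&(P[...,2]>.05)&(abs(L[...,0])<100)&(L[...,2]>10)&(p["z_map"]>0)
Q=L[m]
for lo in range(-80,90,8):
    k=(Q[:,0]>=lo)&(Q[:,0]<lo+8)
    if k.sum()>5: print(lo+4,k.sum(),"z",np.median(Q[k,2]))
print(Q.min(0),Q.max(0))
np.set_printoptions(precision=4,suppress=True); go(.5945,-.264,.13,1.342-np.pi)
E
```

```text
[ -41.7    4.4 -999.1] [ 0.5  0.5 -0.3  1.3  0.1  1.4  0. ]
-60 8 z 107.14557720265518
-52 130 z 103.65920968454571
-44 118 z 97.79950837616747
-36 148 z 90.80569217421655
-28 171 z 84.90122408727841
-20 206 z 78.6907991911234
-12 262 z 72.1144413377948
-4 462 z 64.54963146500648
4 485 z 58.88339711424327
12 593 z 52.860706934965116
20 460 z 48.3666415092908
28 559 z 42.220051544076284
36 692 z 36.141836350411324
44 1116 z 30.65019768468639
52 764 z 33.98955785323535
[-56.7  -9.   10.4] [ 51.7   9.  107.9]
t 28.60 pos [ 0.6015 -0.2637  0.2654] yaw -1.799 w 0.212 shift cm [-0.12 -0.12 13.56] turn 0.001 F [ 0.2  0.3 -1.6]
```

View pics/wr6.png

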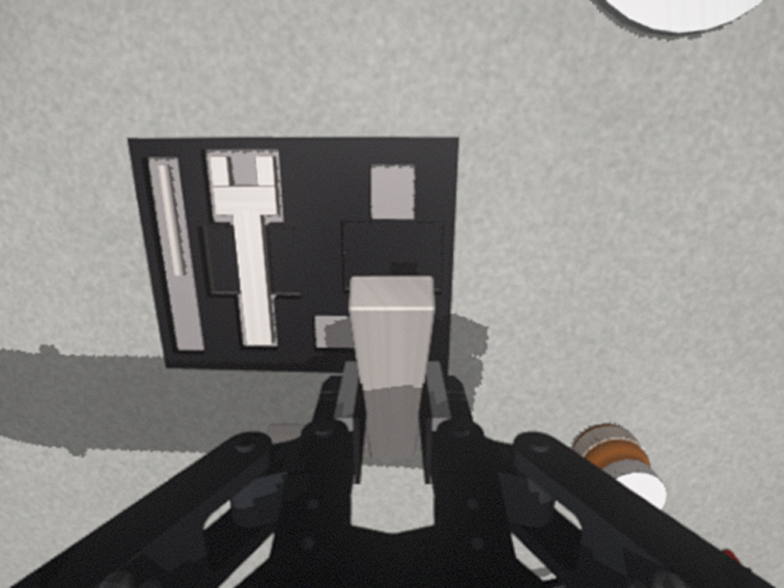

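The gauge is held by its long leg at (392,340), free end toward the camera, and the spanner sits in its cut-out at (250,250). While being levelled against the bench, the spanner shifted about 8 mm in the pads. I level the gauge on bare bench too, so that it goes into the tray flat and measured.

Request:
play_rows(series=[-3.2, -0.75, 0, 0, -3.2, -0.75, 0, 0, -3.2, -0.75, 0, 0, -3.2, -0.75, 0, 0, -3.2, -0.75, 0, 0, -3.2, -0.75, 0, 0, -3.2, -0.75, 2, 0, 0, 0, 3, 0, 0, 0, 3, 0, 0, 0, 3, 0, 0, 0, 2, 0, 0, 0, 0.5, 0])

```text
time: 29.6
tool_pos: [0.4937, -0.4685, 0.1298]
tool_rot: [-2.431, -1.934, 0.047]
ft_force: [-1.3, -0.4, -2.3]
width: 0.216
gripper_force: 58.9
```

Request:
play_rows(series=[0, 0, 0.5, 0, 0, 0, 0.5, 0, 0, 0, 0.5, 0, 0, 0, 0.5, 0, 0, 0, 0.5, 0, 0, 0, 0.5, 0, 0, 0, 0, 0])

```text
time: 30.18
tool_pos: [0.4964, -0.4698, 0.107]
tool_rot: [-2.436, -1.947, 0.042]
ft_force: [1.4, 0.9, 6.9]
width: 0.212
gripper_force: 60.2
```

Request:
play_rows(series=[0, 0, 0.4, 0, 0, 0, 0.4, 0, 0, 0, 0.4, 0, 0, 0, 0.4, 0, 0, 0, 0.3, 0, 0, 0, 0, 0, 0, 0, 0, 0])

```text
time: 30.77
tool_pos: [0.4958, -0.4699, 0.0884]
tool_rot: [-2.436, -1.947, 0.042]
ft_force: [0.6, 2.5, 4.3]
width: 0.212
gripper_force: 61.2
```

```bash
cat > lvl.py <<'E'
from h import *
np.set_printoptions(precision=4,suppress=True)
go(.5,-.47,.075,1.342-np.pi)
s=sense(); M=R.from_rotvec(s["tool_rot"]).as_matrix(); print("z axis",M[:,2])
p=camera("wrist"); V,U=np.mgrid[0:420,0:560]; P=w(p,U.ravel(),V.ravel()).reshape(420,560,3); L=(P-s["tool_pos"])@M*1000
m=(abs(L[...,1])<8)&(P[...,2]>.006)&(L[...,0]>15)&(L[...,0]<100)&(L[...,2]>10)&(p["z_map"]>0)
for lo in range(16,84,8):
    k=m&(L[...,0]>=lo)&(L[...,0]<lo+8)
    if k.sum()>5: print(lo+4,"tool z %.1f world z %.1f"%(np.median(L[k][:,2]),1000*np.median(P[k][:,2])))
print("end",np.percentile(L[m][:,0],[98,100]))
E
python3 lvl.py
```

```text
t 30.77 pos [ 0.4958 -0.4699  0.0884] yaw -1.793 w 0.212 shift cm [0.09 0.46 1.32] turn 0.006 F [0.6 2.5 4.3]
z axis [-0.0355  0.0012 -0.9994]
20 tool z 56.2 world z 32.0
28 tool z 54.2 world z 34.1
36 tool z 52.0 world z 36.1
44 tool z 49.9 world z 38.2
52 tool z 48.2 world z 39.9
60 tool z 53.9 world z 34.1
end [56.7253 57.327 ]
```

Request:
play_rows(series=[0, 0, 0.3, 0, 0, 0, 0.3, 0, 0, 0, 0.3, 0, 0, 0, 0.2, 0, 0, 0, 0, 0])

```text
time: 31.23
tool_pos: [0.495, -0.47, 0.0769]
tool_rot: [-2.436, -1.946, 0.043]
ft_force: [0.4, 2.3, 7.1]
width: 0.216
gripper_force: 61.8
```

Request:
play_rows(series=[0, 0, 0.1, 0, 0, 0, 0.1, 0, 0, 0, 0, 0])

```text
time: 31.48
tool_pos: [0.4949, -0.4701, 0.0751]
tool_rot: [-2.436, -1.946, 0.043]
ft_force: [0.6, 3.4, 5.7]
width: 0.215
gripper_force: 61.8
```

```bash
python3 lvl.py
```

```text
t 31.48 pos [ 0.4949 -0.4701  0.0751] yaw -1.794 w 0.215 shift cm [ 0.12  0.5  -0.01] turn 0.006 F [0.6 3.4 5.7]
z axis [-0.0362  0.0013 -0.9993]
20 tool z 59.3 world z 15.7
28 tool z 58.7 world z 16.2
36 tool z 58.1 world z 16.8
44 tool z 57.4 world z 17.4
52 tool z 56.9 world z 17.9
60 tool z 61.8 world z 12.9
end [56.3604 56.7627]
```

Request:
play_rows(series=[0, 0, -1, 0, 0, 0, -3, 0, 0, 0, -3, 0, 0, 0, -2, 0, 3.3, 0.67, 0, 0, 3.3, 0.67, 0, 0, 3.3, 0.67, 0, 0, 3.3, 0.67, 0, 0, 3.3, 0.67, 0, 0, 3.3, 0.67, 0, 0, 3.3, 0.67, 0, 0, 0, 0, 0, 0])

```text
time: 32.53
tool_pos: [0.5976, -0.2454, 0.161]
tool_rot: [-2.422, -1.955, 0.036]
ft_force: [1.2, 1.8, -2.6]
width: 0.218
gripper_force: 60.9
```

Request:
play_rows(series=[0, 0, 0, 0, 0, 0, 0, 0])

```text
time: 32.7
tool_pos: [0.5937, -0.2558, 0.1606]
tool_rot: [-2.434, -1.944, 0.046]
ft_force: [0.3, -1.6, -1.9]
width: 0.213
gripper_force: 60.9
```

```bash
cat > tr.py <<'E'
from h import *
np.set_printoptions(precision=4,suppress=True)
import sys
go(.5961,-.2557,float(sys.argv[1]),1.342-np.pi)
s=sense(); M=R.from_rotvec(s["tool_rot"]).as_matrix()
p=camera("wrist"); V,U=np.mgrid[0:420,0:560]; P=w(p,U.ravel(),V.ravel()).reshape(420,560,3); L=(P-s["tool_pos"])@M*1000
m=(abs(L[...,1])<8)&(L[...,2]<68)&(L[...,0]>25)&(L[...,0]<100)&(L[...,2]>50)&(p["z_map"]>0)
f=np.polyfit(L[m][:,0],P[m][:,2]*1000,1); print("slope,z0",f,"end x",np.percentile(L[m][:,0],[98,100]))
c=np.array([.5227,-.2474]); y=-.229; X=np.array([np.cos(y),np.sin(y)]);Y=np.array([-X[1],X[0]])
q=np.stack([(P[...,:2]-c)@X,(P[...,:2]-c)@Y],-1)*1000
k=m&(L[...,0]>30); Q=q[k]; print("leg end tray y",np.percentile(Q[:,1],[98,100]))
k=(abs(P[...,2]-.012)<.012)&(p["image"].max(2)>90)&(q[...,0]>40)&(q[...,0]<100)&(q[...,1]>20)&(q[...,1]<78)
if k.sum()>30: print("end floor x",np.percentile(q[k][:,0],[1,99]),"y",np.percentile(q[k][:,1],[1,99]))
k=(L[...,2]<68)&(L[...,2]>50)&(abs(L[...,1])<20)&(L[...,0]>30)&(p["image"].max(2)>60); print("leg tray x",np.percentile(q[k][:,0],[1,99]),"tool y",np.percentile(L[k][:,1],[1,99]))
E
python3 tr.py .1
```

```text
t 32.70 pos [ 0.5937 -0.2558  0.1606] yaw -1.794 w 0.213 shift cm [0.1  0.47 6.04] turn 0.005 F [ 0.3 -1.6 -1.9]
slope,z0 [  0.0417 101.9152] end x [56.2723 56.5874]
leg end tray y [63.8591 64.1263]
end floor x [56.2672 85.9944] y [33.3752 67.7519]
leg tray x [60.1021 79.6007] tool y [-8.4982 10.9996]
```

Request:
play_rows(series=[0.05, 0.45, 0.5, 0.005, 0, 0, 2, 0, 0, 0, 1.5, 0, 0, 0, 1.2, 0, 0, 0, 0, 0, 0, 0, 0, 0])

```text
time: 33.25
tool_pos: [0.5957, -0.2564, 0.1072]
tool_rot: [-2.439, -1.935, 0.046]
ft_force: [0.5, 0.3, -1.6]
width: 0.214
gripper_force: 60.8
```

```bash
python3 tr.py .0767; python3 - <<'E'
from h import *
p=camera("wrist"); save(p,"wr7.png",s=1.4)
E
```

```text
t 33.25 pos [ 0.5957 -0.2564  0.1072] yaw -1.801 w 0.214 shift cm [0.09 0.15 3.05] turn -0.001 F [ 0.5  0.3 -1.6]
slope,z0 [ 0.0426 48.5794] end x [56.2605 56.6486]
leg end tray y [63.7591 64.1118]
end floor x [56.1301 86.0808] y [32.0798 67.5607]
leg tray x [62.3413 81.8142] tool y [-8.4813 10.9839]
```

View pics/wr7.png

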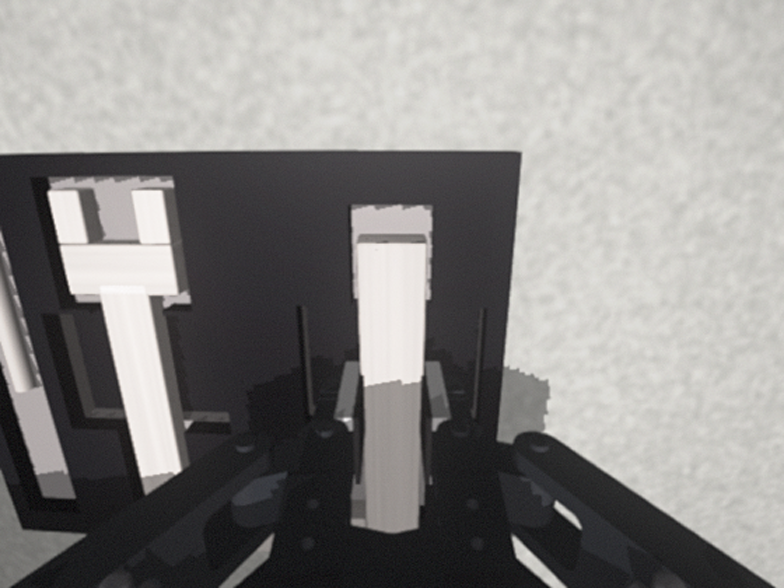

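The gauge's long leg (357–426) lies centred over its cut-out (351–432). I lower it.

Request:
play_rows(series=[0.05, 0, 0.6, 0, 0, 0, 0.6, 0, 0, 0, 0.5, 0, 0, 0, 0.3, 0, 0, 0, 0.2, 0, 0, 0, 0, 0])

```text
time: 33.85
tool_pos: [0.5953, -0.255, 0.0855]
tool_rot: [-2.438, -1.937, 0.046]
ft_force: [0.0, 0.5, -0.4]
width: 0.213
gripper_force: 61.1
```

Request:
play_rows(series=[0, 0, 0.2, 0, 0, 0, 0.2, 0, 0, 0, 0.2, 0, 0, 0, 0, 0])

```text
time: 34.18
tool_pos: [0.596, -0.2549, 0.0809]
tool_rot: [-2.439, -1.938, 0.043]
ft_force: [-1.6, 2.1, 5.7]
width: 0.215
gripper_force: 61.8
```

```bash
python3 tr.py .0767
```

```text
t 34.18 pos [ 0.596  -0.2549  0.0809] yaw -1.799 w 0.215 shift cm [-0.07  0.05  0.42] turn 0.001 F [-1.6  2.1  5.7]
slope,z0 [-0.1515 27.409 ] end x [77.315  78.0321]
leg end tray y [86.2396 86.9308]
end floor x [56.4465 86.1284] y [20.5345 66.9017]
leg tray x [51.166  90.0713] tool y [-19.4081  19.4782]
```

Request:
play_rows(series=[0, 0, 0.15, 0, 0, 0, 0.15, 0, 0, 0, 0, 0])

```text
time: 34.48
tool_pos: [0.596, -0.2547, 0.0781]
tool_rot: [-2.439, -1.939, 0.043]
ft_force: [-2.2, 2.7, 5.6]
width: 0.212
gripper_force: 61.9
```

```bash
cat > tr2.py <<'E'
from h import *
np.set_printoptions(precision=4,suppress=True)
go(.5961,-.2557,.0767,1.342-np.pi)
s=sense(); M=R.from_rotvec(s["tool_rot"]).as_matrix()
p=camera("wrist"); V,U=np.mgrid[0:420,0:560]; P=w(p,U.ravel(),V.ravel()).reshape(420,560,3)
c=np.array([.5227,-.2474]); y=-.229; X=np.array([np.cos(y),np.sin(y)]);Y=np.array([-X[1],X[0]])
q=np.stack([(P[...,:2]-c)@X,(P[...,:2]-c)@Y],-1)*1000
k=(P[...,2]>.0125)&(P[...,2]<.035)&(p["image"].max(2)>90)&(q[...,0]>5)&(q[...,0]<95)&(abs(q[...,1])<80)
m=cv2.morphologyEx(k.astype(np.uint8),cv2.MORPH_OPEN,np.ones((3,3)))>0
Q=q[m];Z=P[m][:,2]*1000
print("ext",Q.min(0),Q.max(0))
for yl in range(-70,70,10):
    j=(Q[:,1]>=yl)&(Q[:,1]<yl+10)
    if j.sum()>10: print("y",yl+5,"x",np.percentile(Q[j,0],[2,98]),"z",np.median(Z[j]),"z lo/hi x",np.median(Z[j&(Q[:,0]<np.median(Q[j,0]))]),np.median(Z[j&(Q[:,0]>=np.median(Q[j,0]))]))
E
python3 tr2.py
```

```text
t 34.48 pos [ 0.596  -0.2547  0.0781] yaw -1.799 w 0.212 shift cm [-0.09  0.04  0.14] turn 0.001 F [-2.2  2.7  5.6]
ext [ 15.3001 -70.9593] [88.3638 64.9651]
y -65 x [17.8062 22.8171] z 18.038467924773315 z lo/hi x 17.90267006122634 18.043057338718775
y -55 x [18.1809 26.6205] z 17.99357648858402 z lo/hi x 18.14247495797673 17.850667872373187
y -45 x [62.7878 81.2744] z 17.108614177453298 z lo/hi x 17.182554576961785 17.050487555164267
y -35 x [62.9343 81.5501] z 17.238220982295132 z lo/hi x 17.34956939525739 17.149719519609516
y -25 x [62.7273 81.5155] z 17.260645208272695 z lo/hi x 17.38038136940262 17.182334569080705
y -15 x [62.9134 81.625 ] z 17.250377988425214 z lo/hi x 17.31146014452761 17.172215223772824
y -5 x [63.1398 81.4647] z 17.38015941576504 z lo/hi x 17.441478781870067 17.316734731457036
y 5 x [63.5998 81.2794] z 17.41828051440933 z lo/hi x 17.512226961529155 17.359058516483493
y 15 x [63.426  81.4362] z 17.472959989811645 z lo/hi x 17.535169365919117 17.389837977379003
y 25 x [57.6604 87.7098] z 17.78169179489314 z lo/hi x 17.85734928777491 17.69437707511748
y 35 x [62.5434 81.6035] z 17.463590827717397 z lo/hi x 17.577707596237392 17.343858174070554
y 45 x [62.425  81.6446] z 17.487476376813916 z lo/hi x 17.569460618891902 17.400253796942017
y 55 x [62.5939 81.5788] z 17.530532514009863 z lo/hi x 17.6370038869703 17.451158406903353
y 65 x [62.6381 81.3342] z 17.375808909048217 z lo/hi x 17.484676669262512 17.261050440825347
```

The gauge is level, with its top at 17.1–17.5 mm along the whole leg (the same as the seated spanner), and it sits inside its outline. I release and rise.

Request:
play_rows(series=[0, 0, 0, 0, 0, 0, 0, 0, 0, 0, 0, 0, 0, 0, 0, 0, 0, 0, -0.5, 0, 0, 0, -1, 0, 0, 0, -2, 0, 0, 0, -3, 0, 0, 0, -4, 0, 0, 0, -4, 0, 0, 0, -4, 0, 0, 0, 0, 0], grip=0.42)

```text
time: 35.53
tool_pos: [0.6055, -0.2563, 0.2734]
tool_rot: [-2.449, -1.945, 0.032]
ft_force: [0.6, -0.2, 2.0]
width: 0.421
gripper_force: 0.0
```

```bash
python3 tr2.py; python3 - <<'E'
from h import *
p=camera("wrist"); save(p,"wr8.png",s=1.4)
E
```

```text
t 35.53 pos [ 0.6055 -0.2563  0.2734] yaw -1.799 w 0.421 shift cm [ 0.   -0.47 19.68] turn 0.0 F [ 0.6 -0.2  2. ]
ext [ 16.6383 -65.6032] [81.5362 64.7483]
y -65 x [18.8409 79.9857] z 16.994564263107915 z lo/hi x 17.099269726492672 16.949873883035927
y -55 x [18.1023 79.4629] z 17.04984855454239 z lo/hi x 17.01707416438228 17.065217462531034
y -45 x [18.3974 80.5158] z 17.04460632739052 z lo/hi x 17.040314348380935 17.074338203628358
y -35 x [62.2998 81.5238] z 17.00169418339731 z lo/hi x 17.038123710573505 16.995349638102454
y -25 x [62.4436 81.5012] z 17.07493913129554 z lo/hi x 17.092924140027584 17.07493913129554
y -15 x [62.554  81.4638] z 17.08463765231885 z lo/hi x 17.06335395766212 17.10235095814405
y -5 x [61.6394 81.4334] z 17.049232969200965 z lo/hi x 17.091223103465282 16.984199095137818
y 5 x [61.7706 81.396 ] z 17.16843629414977 z lo/hi x 17.100303605149275 17.191724576231692
y 15 x [61.9955 81.3611] z 17.082291359779177 z lo/hi x 17.020714161450844 17.17949290873438
y 25 x [62.0904 81.3205] z 17.134175473961733 z lo/hi x 17.15226720583202 17.116458332444463
y 35 x [62.2359 81.2757] z 17.174390619541846 z lo/hi x 17.143594183741477 17.24173131417811
y 45 x [62.3927 81.2452] z 17.145659721560236 z lo/hi x 17.15551648486069 17.084876700769524
y 55 x [62.5772 81.2085] z 17.050082933652874 z lo/hi x 17.097521493381674 17.023016555001156
y 65 x [62.6674 81.1711] z 17.03717830353252 z lo/hi x 17.123865296249264 16.899235902655242
```

View pics/wr8.png

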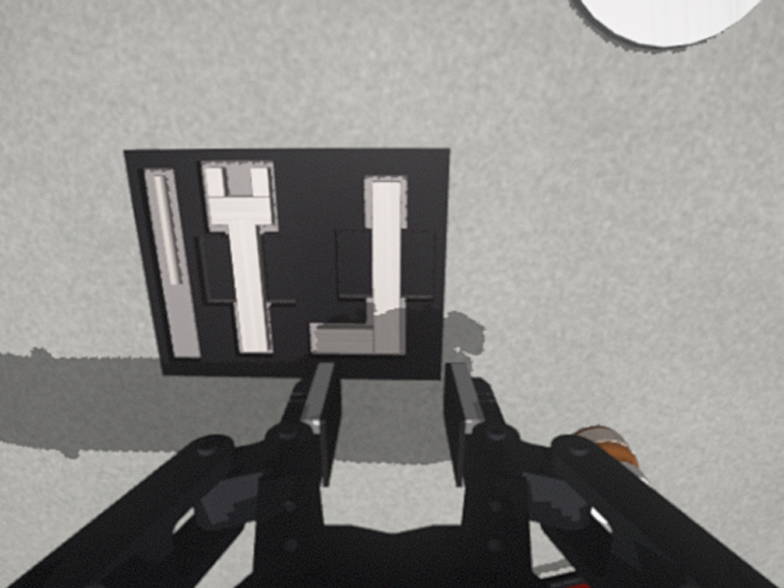

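Both tools lie flat in their outlines: the spanner at (242,260) and the gauge at (385,270). The rod at (167,230) is untouched and the gripper is well clear.

```bash
python3 -c "
from workcell import *
print(finish_job())"
```

```text
the job is handed in; nothing more can be done
None
```

The spanner and the angle gauge each lie flat on the floor of their own tray cut-out, nothing else was touched, and the job was handed in at about 35.6 s of the 56 s allowed.

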